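Clear down the bore-checking station

ROBOT

A 6-joint arm with a two-finger parallel gripper is mounted at the origin on a cart in front of the work surface, level with it; the furniture and walls round the work are solid. World frame = base frame: x ahead of the robot, y to its left, z up, the work surface at z = 0. Lengths are in m, angles in rad, forces in N, time in s.
With the tool pointing down it reaches from about 0.35 to 0.775 m from the base axis. Payload 5.5 kg.
Tool frame: the origin (TCP) lies at the very end of the fingers, on their centre line; the grasp point (between the pads) lies 19 mm behind it (grip_point_offset is the distance from the TCP to the grasp point, in m); z points along the fingers, y is the direction in which the jaws open and shut (so a half turn about z gives the same grasp; the last joint's range is limited). The gripper opens to 85 mm and grips with 20 to 120 N. Pads are 22 mm wide; open, the fingers measure 114 mm over their backs; the gripper's body (76 mm by 85 mm) begins 54 mm behind the grasp point. The pads swing forward as they close: fully open they stand 13 mm farther back than shut.
Start: joints at [-1.298, 0.313, 0.046, 1.304, 0, 1.431], TCP at [0.231, -0.527, 0.231] pointing down, gripper open.
Joint ranges: [-2.76, 2.76], [-0.86, 1.69], [-1.03, 1.26], [-2.2, 2.34], [-1.47, 1.5], [-3.14, 3.14]. Speed limits (rad/s): [2.57, 2.57, 3.14, 3.14, 3.14, 3.14].

INTERFACE

Orientations are given as a unit quaternion [w, x, y, z].
In Python, from workcell import * gives the robot as it stands.
- The arm moves only by the shell command python3 -m crank 'ROWS' [OPENING] [FORCE]. ROWS is a JSON object of lists of equal length, an entry for each row: "travel": the shift along the tool's x, y, z in units of 40 mm (1.0 is 40 mm), a list of three; "turn": the turn about the tool's z in rad. In form: {"travel": [[x, y, z], ...], "turn": [turn, ...]}. A call has 1 to 5 rows; each row is the pose to reach, as a shift and turn from the pose commanded when the call began, along the tool's axes at that moment; what a row does not reach only later rows make up. A row lasts 1/12 s, in which the tool goes at most 41.7 mm and 7.16 degrees, less where a joint would pass 70% of its speed; a pose out of reach is approached as far as the arm can. A call with a gripper value outside its range is refused whole. OPENING is the finger opening in mm, from 0 to 85.4, set as the call begins (- or left out, the last holds). The fingers move at their own pace and stop on an object; FORCE is the grip in N (left out, the last holds). Time passes only in rows, so rows that repeat a pose let the fingers close. It gives the time, the measured TCP pose, the force and the opening at its end, in the units of the state.
- get_state(): the state, without advancing time (a new reading comes with each control period).
- read_camera(name): name is "scene" or "top" or "wrist"; returns a dict with "image" (400x640x3 uint8, red, green, blue), "K" (3x3 intrinsics, pixels), "R" (3x3) and "t" (3): a world point X has camera coordinates R X + t. Camera axes: x right, y down, z forward; pixel columns grow to the right and rows downward; lengths in m; the calibration is good to about 2 mm. A picture is of the moment at which its call begins. There is no depth.
- hand_in(): hands the job in, once; it reports no verdict.
The state is a dict: "clock": time; "joint_pos": joint angles; "qvel": joint speeds; "tau": joint torques, N m; "tcp_pos": TCP position; "orientation": TCP orientation; "wrist_force": force on the tool from outside, world axes, zero at the start; "ft_torque": the same for the moment, N m; "finger_gap": finger opening in m.
Only numpy, scipy, OpenCV 4.12 (cv2) and the standard library are available. Lean on these libraries where they do the work, as an engineer would, in place of code of your own. Each camera call takes 0.05 s, during which the arm holds its last target. There are 200 camera calls.

TASK

The bore check is finished, so clear the station down. Draw out the green-handled gauge that still locks the bearing block in the checking nest, push the ejector slide right through so that the block comes out onto the landing, and stand the block upright in the blue tray. Put every gauge, that one and all those lying on the bench, fully home in the gauge rack (any bore), then swing the keeper bar over so that it snaps shut in front of their collars, without disturbing the torch, the tin or the bottle standing by.

Things in the scene. Friction and masses are not known exactly. Their poses are not given: they have to be found in the camera images.
- gauge0_handle (a point): centre of the handle of a green-handled go-gauge; x axis towards its tip. Handle 14x14 mm, 52 long, between two 24x24x8 mm square flanges (bright collar ahead, black pommel behind), then a steel pin 9 mm thick, 45 long, tip tapered. Ahead of the point: collar's front face 34 mm, centre of mass 17, tip 79; behind: pommel end 34. 60 g. At the start in the nest's bore, collar at its wall, drooping some 2-3 degrees
- gauge1_handle (a point): centre of the handle of a green-handled go-gauge; x axis towards its tip. Same size as gauge0. Lies level on the bench at the start, handle centre 12 mm up; may be absent
- gauge2_handle (a point): centre of the handle of a green-handled go-gauge; x axis towards its tip. Same size as gauge0. Lies level on the bench at the start, handle centre 12 mm up; may be absent
- gauge3_handle (a point): centre of the handle of a green-handled go-gauge; x axis towards its tip. Same size as gauge0. Lies level on the bench at the start, handle centre 12 mm up; may be absent
- gauge4_handle (a point): centre of the handle of a green-handled go-gauge; x axis towards its tip. Same size as gauge0. Lies level on the bench at the start, handle centre 12 mm up; may be absent
- gauge_rack: grey block 50 mm deep (x), 270 wide (y), 80 high between dark end cheeks (290 mm over all, 90 high), fixed to the bench. Origin on the bench under its centre. Its front face looks to -x, 25 mm from the origin; five level bores run through it along +x. In front of the face only an 8 mm high flange stands out, by 3 mm
- rack_bore0 (a point): brass-rimmed mouth of a rack bore, on the front face, 52 mm above the bench; the bore runs along the rack's +x, 11.5 mm wide. Bores are 54 mm apart, bore 2 in the middle. A gauge is home when its collar touches the face: handle centre 34 mm in front of this point. Let go in the bore, it droops up to 4 degrees and stays
- rack_bore1 (a point): brass-rimmed mouth of a rack bore, on the front face, 52 mm above the bench; the bore runs along the rack's +x, 11.5 mm wide. Bores are 54 mm apart, bore 2 in the middle. A gauge is home when its collar touches the face: handle centre 34 mm in front of this point. Let go in the bore, it droops up to 4 degrees and stays
- rack_bore2 (a point): brass-rimmed mouth of a rack bore, on the front face, 52 mm above the bench; the bore runs along the rack's +x, 11.5 mm wide. Bores are 54 mm apart, bore 2 in the middle. A gauge is home when its collar touches the face: handle centre 34 mm in front of this point. Let go in the bore, it droops up to 4 degrees and stays
- rack_bore3 (a point): brass-rimmed mouth of a rack bore, on the front face, 52 mm above the bench; the bore runs along the rack's +x, 11.5 mm wide. Bores are 54 mm apart, bore 2 in the middle. A gauge is home when its collar touches the face: handle centre 34 mm in front of this point. Let go in the bore, it droops up to 4 degrees and stays
- rack_bore4 (a point): brass-rimmed mouth of a rack bore, on the front face, 52 mm above the bench; the bore runs along the rack's +x, 11.5 mm wide. Bores are 54 mm apart, bore 2 in the middle. A gauge is home when its collar touches the face: handle centre 34 mm in front of this point. Let go in the bore, it droops up to 4 degrees and stays
- keeper (a joint): keeper bar angle (rad): 0 shut, 2.09 thrown back over the rack (open, as at the start; it rests there). Past upright (1.9) it drops forward, then stops at about 0.4 on a sprung ball in the right cheek; under 5 N down on the bar snaps it past the ball, which then holds it shut. It cannot shut while a collar is over 2 mm off the face
- keeper_grip (a point): centre of the keeper bar's red sleeve (12 mm thick, 24 long), 27 mm right of the bar's middle (rack -y); bar 7 mm thick, 260 long along y. Swings on a 47 mm arc about keeper_hinge. Shut, it lies 14.5 mm in front of the rack's face and 12.5 mm above the bore axes; open, 14 mm behind the rack's origin and 126 mm above the bench. A closed gripper lowered behind it can sweep it forward
- keeper_hinge (a point): middle of the keeper's hinge axis, along the rack's y, 80 mm above the bench, 5 mm behind the rack's origin
- check_nest: fixed aluminium channel along y, 64 mm long, floor 30 mm above the bench, walled front and back, steel lips over the block (tops 82 mm above the bench, 23 mm apart). Origin on the bench under the block's place; front wall's outer face looks to -x, 29 mm away. Open at +y to a level landing 44 mm wide, to y=+97 mm, with an 8 mm high end stop
- nest_bore (a point): mouth of the bore in the nest's front wall, 52 mm above the bench; it runs along the nest's +x, on into the block's bore (10.5 mm wide). While a gauge is in it the block cannot be ejected
- ejector (a joint): travel of the ejector slide (m): 0 at rest, 0.064 pushed right through along the nest's +y; spring 2.4 N at rest to 6.3 N at the end, about 10 N with the block. It springs back alone and leaves the block on the landing
- ejector_tab (a point): middle of the free upper part of the ejector's red thumb tab, 14 mm wide (x), 8 mm thick (y), which stands up between the lips; its top is 12 mm above this point, 118 mm above the bench. Push it along the nest's +y
- block_centre (a point): centre of the aluminium bearing block, 36 (x) by 56 (y) by 44 mm high, 200 g, bored along x; a light spring plunger bears on it in the nest. Pushed out, its centre is 64 mm from the nest's origin along its +y and it can be gripped across its 36 mm. In the tray its centre is 26 mm above the bench
- tray: blue open tray, fixed, 120 mm (x) by 130 mm (y) outside, 30 mm high, walls and floor 4 mm. Origin on the bench under its centre
- torch: bystander: dark grey torch lying down, 109 mm long, 31 mm thick; origin under its centre
- grease_tin: bystander: flat red tin, 65 mm across, 23 mm high; origin under its centre
- thinner_bottle: bystander: small bottle with a blue cap, 40 mm across, 92 mm high; origin under its centre

How it is judged:
By the outcome, as a careful person would: the job done as asked, in the order asked, and still so for the second after the job is handed in, with the robot touching nothing.
Of gauge1, gauge2, gauge3, gauge4 only 2 to 4 are there at a start; the rules pass over those that are not, and their reading is None.
At some moment in a run one of gauge1, gauge2, gauge3, gauge4 may be knocked a few centimetres aside while the robot is not near it.
Once in a run the grip may slacken for a moment while it holds something.
It also fails if it takes over 210 s, if anything falls off the work surface, if the arm or the gripper's body presses on something with over 40 N, if the wrist force passes 120 N, or if a joint passes its speed limit or range.

## Working session

There is one attempt and no reset: what is moved stays moved. The work goes in short steps, Python scripts to look and compute and a shell command to move; the robot and the scene stay as the last step left them, time stands still between calls to the robot, and variables do not carry over. Pictures are saved under pics/ and viewed, about 12 in all and at most 16, crops included, and the job is handed in when it is done.

```bash
ls; mkdir -p pics; python3 - <<'E'
from workcell import *
import cv2
for n in("scene","top","wrist"):
    c=read_camera(n); cv2.imwrite(f"pics/{n}0.png",c["image"][:,:,::-1])
    print(n,c["K"].tolist(),c["R"].round(4).tolist(),c["t"].round(4).tolist())
s=get_state(); print(s)
E
```

```text
pics
scene [[498.8345587886425, 0.0, 318.9074733815765], [0.0, 498.8345587886425, 201.7347228460446], [0.0, 0.0, 1.0]] [[0.4441, -0.8956, 0.0242], [-0.3842, -0.2148, -0.8979], [0.8094, 0.3895, -0.4395]] [-0.2716, 0.2562, 1.0384]
top [[484.4235213093579, 0.0, 319.79384500547746], [0.0, 484.4235213093579, 206.4966737926952], [0.0, 0.0, 1.0]] [[0.011, -0.9999, 0.0031], [-0.9895, -0.0113, -0.1442], [0.1442, -0.0015, -0.9895]] [-0.0465, 0.5187, 1.408]
wrist [[282.2886391873882, 0.0, 315.02857029164784], [0.0, 282.2886391873882, 202.07363111409], [0.0, 0.0, 1.0]] [[0.4017, -0.9158, -0.0019], [-0.8719, -0.3831, 0.305], [-0.28, -0.1208, -0.9524]] [-0.5761, -0.0406, 0.3795]
{'clock': 0.15, 'joint_pos': array([-1.29763484e+00,  3.13825544e-01,  4.52462006e-02,  1.30359703e+00,
       -3.95938867e-05,  1.43119503e+00]), 'qvel': array([ 0.0009282 , -0.00395667,  0.00249946,  0.00033211,  0.00149047,
        0.00099101]), 'tau': array([ 1.87013095e-03, -4.81067455e+01,  2.98812675e+01,  1.40089996e-02,
       -1.22697857e-04,  1.53222902e-05]), 'tcp_pos': array([ 0.23053247, -0.52634894,  0.23061761]), 'orientation': array([-6.87162624e-04,  9.78778608e-01,  2.04919400e-01, -6.57982859e-05]), 'wrist_force': array([ 0.15832696,  0.64557672, -0.18368883]), 'ft_torque': array([ 0.04139048,  0.02348241, -0.0290148 ]), 'finger_gap': 0.08546941130081255}
```

View pics/top0.png

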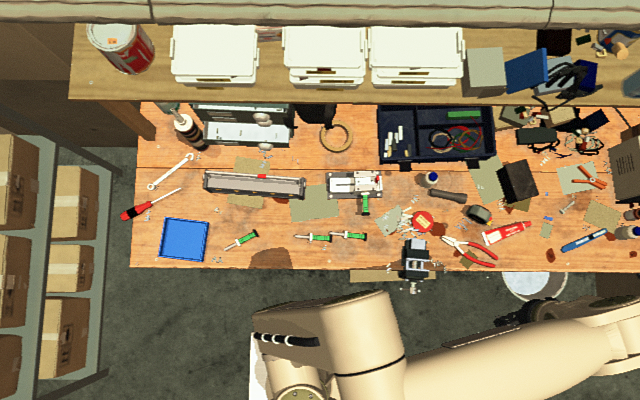

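View pics/scene0.png

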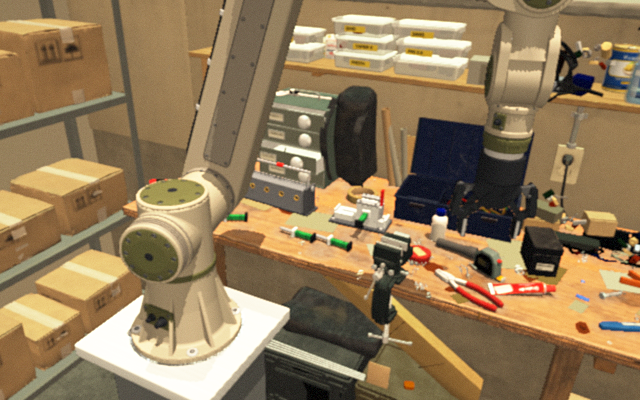

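```bash
cat > h.py <<'E'
from workcell import *
import cv2, numpy as np
def ray(c,uv,z):
    "pixel(s) -> world points on plane z"
    uv=np.atleast_2d(np.asarray(uv,float)); K,R,t=(np.array(c[k]) for k in("K","R","t"))
    d=np.linalg.solve(K,np.c_[uv,np.ones(len(uv))].T); d=(R.T@d).T; o=-R.T@t
    return o+d*((z-o[2])/d[:,2])[:,None]
def px(c,X):
    p=np.array(c["K"])@(np.array(c["R"])@np.array(X)+c["t"]); return p[:2]/p[2]
def mask(c,lo,hi):
    return cv2.inRange(cv2.cvtColor(c["image"],cv2.COLOR_RGB2HSV),np.array(lo),np.array(hi))
GREEN=((50,100,50),(80,255,255)); RED=((0,140,80),(6,255,255)); BLUE=((100,140,70),(125,255,255))
def blobs(m,amin=20):
    n,l,s,ce=cv2.connectedComponentsWithStats(m)
    return [(np.argwhere(l==i)[:,::-1],s[i,4]) for i in range(1,n) if s[i,4]>=amin]
def bar(c,pts,z):
    "centre and axis (world) of an elongated blob"
    w=ray(c,pts,z)[:,:2]; m=w.mean(0); u=np.linalg.svd(w-m,full_matrices=False)[2][0]; 
    e=(w-m)@u; m=m+u*(e.max()+e.min())/2
    return m,u,np.ptp(e)
def tool():
    s=get_state(); w,x,y,z=s["orientation"]; return s["tcp_pos"],2*np.arctan2(y,x)
def gauges(c,z,amin=30,zc=None):
    out=[]
    for pts,a in blobs(mask(c,*GREEN),amin):
        m,u,L=bar(c,pts,z)
        def v(d): 
            p=px(c,[*(m+u*d),z]).round().astype(int)
            try: return int(c["image"][p[1]-1:p[1]+2,p[0]-1:p[0]+2].mean())
            except Exception: return -1
        if v(.030)<v(-.030): u=-u
        out.append((m.round(4).tolist(),round(float(np.arctan2(u[1],u[0])),3),round(float(L),3),int(a),pts.mean(0).round(1).tolist(),v(.03),v(-.03)))
    return out
def go(x,y,yaw=None):
    "needed shift in tool units from the present pose"
    p,a=tool(); d=np.array([x,y])-p[:2]; ex=np.array([np.cos(a),np.sin(a)]); ey=np.array([np.sin(a),-np.cos(a)])
    t=None
    if yaw is not None:
        t=-((yaw-a+np.pi/2)%np.pi-np.pi/2)   # tool z is down
    return (d@ex/.04).round(3),(d@ey/.04).round(3),t
E
python3 - <<'E'
from h import *
c=read_camera("top")
for g in gauges(c,.014): print(g)
for n,r in(("red",RED),("blue",BLUE)):
    for p,a in blobs(mask(c,*r),8):
        m=p.mean(0)
        if 90<m[0]<500 and 160<m[1]<270: print(n,m.round(1),a,ray(c,m,.03).round(3)[0], p.min(0),p.max(0))
im=c["image"][150:275,120:480,::-1]; cv2.imwrite("pics/crop1.png",cv2.resize(im,None,fx=2.2,fy=2.2,interpolation=cv2.INTER_CUBIC))
print(tool())
E
```

```text
([0.8195, -0.4863], 1.632, 0.104, 214, [463.2, 114.1], 95, 92)
([0.5334, -0.178], 0.038, 0.053, 86, [365.0, 203.1], 212, 34)
([0.4265, 0.1772], 2.051, 0.052, 79, [246.8, 237.4], 220, 46)
([0.4361, -0.1495], 1.486, 0.051, 79, [356.0, 235.4], 231, 75)
([0.4287, -0.0453], 1.51, 0.049, 77, [320.8, 237.4], 236, 63)
red [261.6 175.6] 33 [0.613 0.137 0.03 ] [258 174] [265 178]
red [376.7 178.4] 20 [ 0.608 -0.212  0.03 ] [375 175] [378 182]
red [142.3 206.9] 120 [0.513 0.491 0.03 ] [134 201] [151 213]
red [124.2 215.8] 67 [0.485 0.543 0.03 ] [120 211] [129 220]
red [422.3 221.3] 239 [ 0.479 -0.347  0.03 ] [412 211] [433 232]
red [490.1 218.1] 8 [ 0.491 -0.551  0.03 ] [489 217] [491 219]
red [483.1 249.5] 127 [ 0.397 -0.526  0.03 ] [468 242] [497 259]
red [478.3 260.8] 122 [ 0.363 -0.511  0.03 ] [463 253] [494 267]
blue [433.1 175.8] 46 [ 0.618 -0.383  0.03 ] [430 172] [436 179]
blue [183.4 239.1] 1771 [0.418 0.363 0.03 ] [159 217] [208 261]
(array([ 0.23056556, -0.52641294,  0.23072727]), np.float64(0.4127439665850361))
```

View pics/crop1.png

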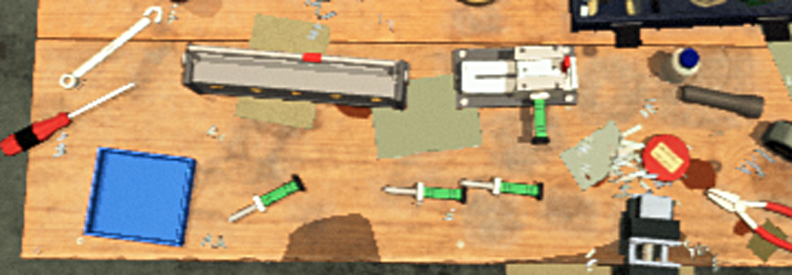

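```bash

python3 -m crank '{"travel":[[0.9,-0.43,0],[1.8,-0.87,0],[2.7,-1.3,0],[3.6,-1.74,0],[4.5,-2.17,0]],"turn":[0,0,0,0,0]}'
python3 -m crank '{"travel":[[0.9,-0.43,0],[1.8,-0.87,0],[2.7,-1.3,0],[3.6,-1.74,0],[4.5,-2.17,0]],"turn":[0,0,0,0,0]}'
python3 -m crank '{"travel":[[0.9,-0.43,0],[0.9,-0.43,0],[0.9,-0.43,0],[0.9,-0.43,0],[0.9,-0.43,0]],"turn":[-0.12,-0.24,-0.36,-0.48,-0.6]}'
python3 -m crank '{"travel":[[0,0,0],[0,0,0],[0,0,0],[0,0,0],[0,0,0]],"turn":[-0.12,-0.24,-0.36,-0.48,-0.6]}'
python3 -m crank '{"travel":[[0,0,0],[0,0,0],[0,0,0],[0,0,0],[0,0,0]],"turn":[-0.12,-0.24,-0.36,-0.48,-0.6]}'
python3 -m crank '{"travel":[[0,0,0],[0,0,0],[0,0,0],[0,0,0],[0,0,0]],"turn":[-0.12,-0.24,-0.36,-0.48,-0.6]}'
python3 -m crank '{"travel":[[0,0,0],[0,0,0],[0,0,0],[0,0,0],[0,0,0]],"turn":[-0.12,-0.24,-0.33,-0.33,-0.33]}'
python3 - <<'E'
from h import *
print(tool(),get_state()["joint_pos"].round(2))
c=read_camera("wrist"); cv2.imwrite("pics/w1.png",c["image"][:,:,::-1])
for g in gauges(c,.052): print(g)
E
```

```text
clock: 0.62
tcp_pos: [0.3614, -0.3735, 0.2312]
orientation: [-0.0, 0.979, 0.205, -0.0]
wrist_force: [0.4, -0.9, 0.2]
finger_gap: 0.0853
clock: 1.03
tcp_pos: [0.4917, -0.2215, 0.2313]
orientation: [0.0, 0.979, 0.205, 0.0]
wrist_force: [0.0, -0.9, 0.0]
finger_gap: 0.0857
clock: 1.45
tcp_pos: [0.517, -0.1924, 0.231]
orientation: [-0.0, 0.873, 0.488, -0.0]
wrist_force: [0.5, -1.6, 0.8]
finger_gap: 0.0852
clock: 1.87
tcp_pos: [0.5167, -0.193, 0.2311]
orientation: [-0.0, 0.69, 0.724, -0.0]
wrist_force: [0.4, 0.3, -0.1]
finger_gap: 0.0855
clock: 2.28
tcp_pos: [0.5167, -0.193, 0.231]
orientation: [-0.0, 0.445, 0.895, -0.0]
wrist_force: [0.4, -0.6, -1.5]
finger_gap: 0.0858
clock: 2.7
tcp_pos: [0.5167, -0.193, 0.2311]
orientation: [-0.0, 0.161, 0.987, 0.0]
wrist_force: [-0.8, 0.7, 0.6]
finger_gap: 0.0856
clock: 3.12
tcp_pos: [0.5167, -0.193, 0.2311]
orientation: [-0.0, 0.001, 1.0, 0.0]
wrist_force: [0.2, 0.0, -0.0]
finger_gap: 0.0852
(array([ 0.51672897, -0.19304586,  0.23110144]), np.float64(3.140171478238534)) [-0.5   0.27 -0.02  1.29 -0.   -0.5 ]
([0.4276, 0.1352], -1.069, 0.035, 474, [623.2, 100.5], 13, -1)
([0.4302, -0.0608], 1.515, 0.046, 506, [439.8, 103.4], 248, 22)
([0.437, -0.1553], 1.474, 0.046, 492, [351.8, 110.1], 244, 84)
([0.5284, -0.1768], 0.048, 0.052, 494, [330.5, 191.0], 149, 47)
([0.8103, -0.4377], 2.258, 0.054, 274, [151.3, 375.1], 54, 37)h.py:29: RuntimeWarning: Mean of empty slice.
  try: return int(c["image"][p[1]-1:p[1]+2,p[0]-1:p[0]+2].mean())
  ret = ret.dtype.type(ret / rcount)
```

View pics/w1.png

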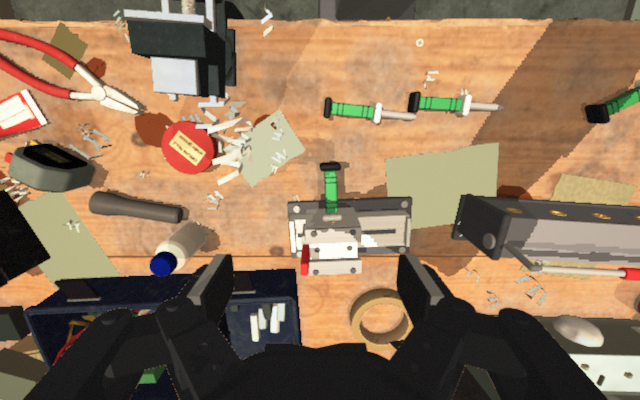

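```bash

python3 -m crank '{"travel":[[-0.29,0.4,0.8],[-0.29,0.4,1.6],[-0.29,0.4,2.4],[-0.29,0.4,2.8],[-0.29,0.4,2.8]],"turn":[-0.045,-0.045,-0.045,-0.045,-0.045]}' 60 | tail -3
python3 - <<'E'
from h import *
print(tool())
c=read_camera("wrist"); cv2.imwrite("pics/w2.png",c["image"][:,:,::-1])
for z in(.050,.056):
  for g in gauges(c,z): print(g)
c=read_camera("top")
for g in gauges(c,.054): print(g)
E
```

```text
orientation: [-0.004, -0.022, 1.0, 0.002]
wrist_force: [-0.1, -0.3, -0.3]
finger_gap: 0.0603
(array([ 0.52552772, -0.17550306,  0.11493134]), np.float64(3.186140318631211))
([0.4322, -0.0644], 1.517, 0.044, 1147, [484.0, 96.9], 248, 17)
([0.4385, -0.1551], 1.473, 0.045, 1101, [352.7, 100.3], 218, 132)
([0.5299, -0.1767], 0.046, 0.052, 1078, [315.5, 220.4], 128, 51)
([0.7192, -0.4452], 3.026, 0.017, 69, [30.2, 392.3], 16, -1)
([0.4327, -0.0678], 1.517, 0.042, 1147, [484.0, 96.9], 239, 17)
([0.4388, -0.1559], 1.473, 0.043, 1101, [352.7, 100.3], 209, 142)
([0.5276, -0.1768], 0.046, 0.051, 1078, [315.5, 220.4], 147, 51)
([0.7114, -0.4376], 3.026, 0.017, 69, [30.2, 392.3], 17, -1)
([0.8055, -0.4743], 1.63, 0.1, 210, [463.5, 114.1], 94, 91)
([0.4229, 0.1718], 2.046, 0.049, 78, [246.6, 237.5], 238, 22)h.py:29: RuntimeWarning: Mean of empty slice.
  try: return int(c["image"][p[1]-1:p[1]+2,p[0]-1:p[0]+2].mean())
  ret = ret.dtype.type(ret / rcount)
```

View pics/w2.png

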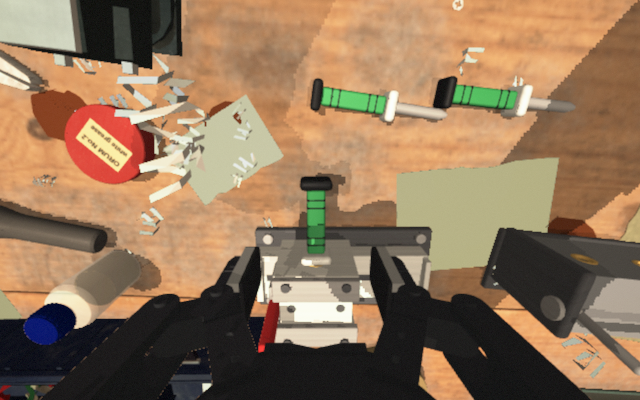

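```bash

python3 -m crank '{"travel":[[-0.05,-0.03,0.7],[-0.05,-0.03,1.4],[-0.05,-0.03,1.92],[-0.05,-0.03,1.92],[-0.05,-0.03,1.92]],"turn":[0,0,0,0,0]}' 60 | head -5
python3 -m crank '{"travel":[[0,0,0],[0,0,0],[0,0,0],[0,0,0],[0,0,0]],"turn":[0,0,0,0,0]}' 8 30
python3 -m crank '{"travel":[[0,0,0],[0,0,0],[0,0,0],[0,0,0],[0,0,0]],"turn":[0,0,0,0,0]}' 8 30
```

```text
clock: 4.1
tcp_pos: [0.5309, -0.1785, 0.0435]
orientation: [0.0, -0.023, 1.0, -0.0]
wrist_force: [-1.2, -0.8, -0.1]
finger_gap: 0.0598
clock: 4.52
tcp_pos: [0.5311, -0.1768, 0.0435]
orientation: [0.001, -0.024, 1.0, 0.001]
wrist_force: [0.8, 7.9, 3.7]
finger_gap: 0.0133
clock: 4.93
tcp_pos: [0.5311, -0.1766, 0.0436]
orientation: [0.001, -0.024, 1.0, 0.001]
wrist_force: [0.0, 5.3, 3.6]
finger_gap: 0.0131
```

```bash

python3 -m crank '{"travel":[[0.3,0,0],[0.6,0,0],[0.9,0,0],[1.2,0,0],[1.5,0,0]],"turn":[0,0,0,0,0]}' 8 60
python3 -m crank '{"travel":[[0,0,-0.7],[0,0,-1.4],[0,0.9,-1.4],[0,1.8,-1.4],[0,2.7,-1.4]],"turn":[0,0,0,0,0]}' | head -2
python3 -m crank '{"travel":[[0,0.5,0],[0,0.85,0],[0,0.85,0],[0,0.85,0],[0,0.85,0]],"turn":[0,0,0,0,0]}' 
python3 - <<'E'
from h import *
print(tool())
c=read_camera("scene"); cv2.imwrite("pics/s3.png",cv2.resize(c["image"][150:290,220:460,::-1],None,fx=3,fy=3))
c=read_camera("wrist"); cv2.imwrite("pics/w3.png",c["image"][:,:,::-1])
E
```

```text
clock: 5.35
tcp_pos: [0.4703, -0.181, 0.043]
orientation: [0.0, -0.023, 1.0, -0.0]
wrist_force: [0.2, -0.3, -0.9]
finger_gap: 0.0123
clock: 5.77
tcp_pos: [0.4662, -0.0728, 0.0998]
clock: 6.18
tcp_pos: [0.4645, -0.0397, 0.0989]
orientation: [0.0, -0.023, 1.0, -0.0]
wrist_force: [0.4, -0.2, 0.3]
finger_gap: 0.0121
(array([ 0.46445343, -0.03967417,  0.09885284]), np.float64(3.187739960850919))
```

View pics/w3.png

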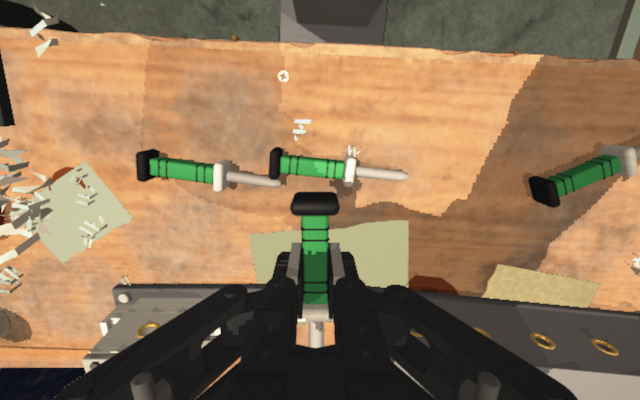

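```bash

python3 -m crank '{"travel":[[-0.64,0,0.8],[-0.64,0,1.6],[-0.64,0,2.1],[-0.64,0,2.3],[-0.64,0,2.3]],"turn":[0,0,0,0,0]}'
python3 -m crank '{"travel":[[0,0,0],[0,0,0],[0,0,0],[0,0,-0.7],[0,0,-1.5]],"turn":[0,0,0,0,0]}' 32
python3 -m crank '{"travel":[[0,0,-0.9],[0,0,-1.8],[0,0,-2.5],[0,0,-2.5],[0,0,-2.5]],"turn":[0,0,0,0,0]}'
python3 - <<'E'
from h import *
print(tool())
c=read_camera("wrist"); cv2.imwrite("pics/w4.png",c["image"][:,:,::-1])
for z in(.015,):
  for g in gauges(c,z): print(g)
for p,a in blobs(mask(c,*RED),20): print("red",p.mean(0),a,ray(c,p.mean(0),.118)[0].round(4))
E
```

```text
clock: 6.7
tcp_pos: [0.4894, -0.0388, 0.006]
orientation: [-0.001, -0.022, 1.0, 0.0]
wrist_force: [-0.9, -0.1, -0.8]
finger_gap: 0.0122
clock: 7.12
tcp_pos: [0.4873, -0.0377, 0.0654]
orientation: [-0.003, -0.023, 1.0, 0.001]
wrist_force: [-0.2, 0.3, 0.3]
finger_gap: 0.0318
clock: 7.53
tcp_pos: [0.4912, -0.0385, 0.1688]
orientation: [0.003, -0.023, 1.0, -0.001]
wrist_force: [-0.6, 0.4, -1.1]
finger_gap: 0.0318
(array([ 0.49116173, -0.03847388,  0.16880427]), np.float64(3.1875755097641334))
([0.4292, -0.0465], 1.511, 0.052, 697, [311.9, 127.3], 252, 38)
([0.4249, 0.1768], 2.047, 0.051, 806, [531.0, 133.6], 130, 28)
([0.4365, -0.1521], 1.478, 0.051, 695, [208.0, 129.7], 239, 42)
([0.4855, -0.041], 0.041, 0.051, 571, [315.1, 180.4], 234, 61)
red [ 23.61714286 165.63428571] 1575 [ 0.4583 -0.2433  0.118 ]
red [126.79843953 311.8426528 ] 769 [ 0.5772 -0.1915  0.118 ]
red [518.25301205 347.68674699] 83 [0.5985 0.1394 0.118 ]
red [574.42222222 346.48888889] 90 [0.5949 0.1871 0.118 ]
red [619.25       396.22222222] 36 [0.6499 0.2473 0.118 ]
```

View pics/w4.png

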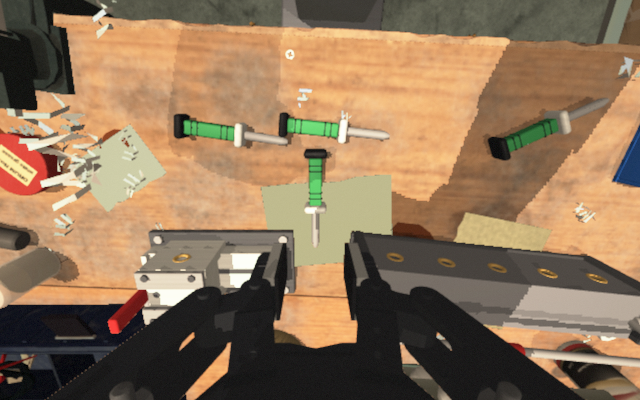

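```bash
cat >> h.py <<'E'
def tri(obs):
    A=[];b=[]
    for c,uv in obs:
        P=np.array(c["K"])@np.c_[c["R"],c["t"]]
        for k in(0,1): r=uv[k]*P[2]-P[k]; A.append(r[:3]); b.append(-r[3])
    return np.linalg.lstsq(np.array(A),np.array(b),rcond=None)[0]
E
python3 - <<'E'
from h import *
c=read_camera("wrist"); t=read_camera("top")
B=ray(c,[(181,258)],.052); print("nestbore",B.round(4))
b=ray(c,[(396,257),(447,263),(498,268),(547,274),(597,279)],.052); print(b.round(4)); d=np.diff(b[:,:2],axis=0); print(np.linalg.norm(d,axis=1).round(4), np.arctan2(-(b[4]-b[0])[0],(b[4]-b[0])[1]))
r=[p for p,a in blobs(mask(c,*RED),20)]; rt=[p for p,a in blobs(mask(t,*RED),8)]
f=lambda L,x0,x1,y0,y1:[p for p in L if x0<p.mean(0)[0]<x1 and y0<p.mean(0)[1]<y1]
a=f(r,100,150,290,330)[0]; e=f(rt,365,385,165,190); print([len(x) for x in e])
print("tab",tri([(c,a.mean(0)),(t,np.vstack(e).mean(0))]).round(4), ray(c,a.mean(0),.106).round(4), ray(t,np.vstack(e).mean(0),.106).round(4))
print(a.min(0),a.max(0))
print("t gauges",[g[:2] for g in gauges(t,.015)])
E
```

```text
nestbore [[ 0.5608 -0.1741  0.052 ]]
[[0.5493 0.0452 0.052 ]
 [0.5538 0.0984 0.052 ]
 [0.5571 0.1522 0.052 ]
 [0.5617 0.2048 0.052 ]
 [0.5652 0.2589 0.052 ]]
[0.0534 0.0538 0.0529 0.0542] -0.0738368957292761
[21]
tab [ 0.5929 -0.2036  0.1012] [[ 0.5875 -0.2007  0.106 ]] [[ 0.5922 -0.2027  0.106 ]]
[106 293] [145 336]
t gauges [([0.8193, -0.4864], 1.627), ([0.4263, 0.1777], 2.05), ([0.436, -0.1494], 1.486)]
```

```bash

python3 -m crank '{"travel":[[-0.38,-0.84,0],[-0.76,-1.68,0],[-1.15,-2.52,0],[-1.53,-3.36,0],[-1.91,-4.2,0]],"turn":[0,0,0,0,0]}' 0 | head -2
python3 -m crank '{"travel":[[-0.39,-0.85,0],[-0.39,-0.85,0.8],[-0.39,-0.85,1.6],[-0.39,-0.85,1.87],[-0.39,-0.85,1.87]],"turn":[0,0,0,0,0]}'
python3 - <<'E'
from h import *
print(tool())
c=read_camera("wrist"); cv2.imwrite("pics/w5.png",c["image"][:,:,::-1])
E
```

```text
clock: 8.1
tcp_pos: [0.5732, -0.2033, 0.1644]
clock: 8.52
tcp_pos: [0.587, -0.2336, 0.0861]
orientation: [-0.005, -0.023, 1.0, 0.003]
wrist_force: [0.4, 0.5, 0.7]
finger_gap: 0.0001
(array([ 0.58699955, -0.2335952 ,  0.08612108]), np.float64(3.1874831080096278))
```

View pics/w5.png

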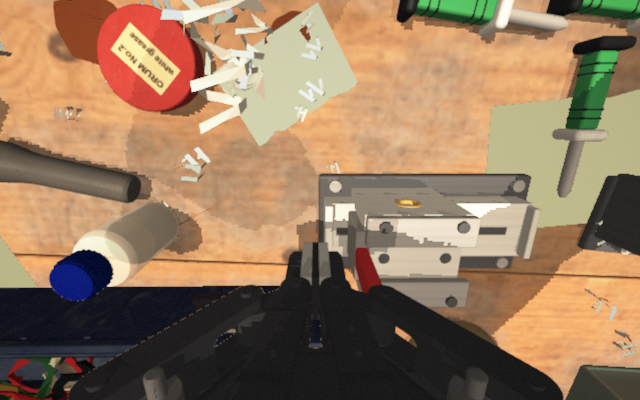

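```bash

python3 -m crank '{"travel":[[0,0.3,-0.15],[0,0.6,-0.15],[0,0.8,-0.15],[0,1.0,-0.15],[0,1.2,-0.15]],"turn":[0,0,0,0,0]}' 0
python3 -m crank '{"travel":[[0,0.15,0],[0,0.3,0],[0,0.45,0],[0,0.6,0],[0,0.6,0]],"turn":[0,0,0,0,0]}' 0
```

```text
clock: 8.98
tcp_pos: [0.5898, -0.1876, 0.1003]
orientation: [0.002, -0.023, 1.0, -0.002]
wrist_force: [-1.0, -6.1, 3.0]
finger_gap: 0.0
clock: 9.4
tcp_pos: [0.5886, -0.1632, 0.1003]
orientation: [0.002, -0.024, 1.0, -0.002]
wrist_force: [-1.2, -5.8, 2.9]
finger_gap: 0.0
```

```bash

python3 -m crank '{"travel":[[0,0.08,0],[0,0.15,0],[0,0.15,0],[0,0.15,0]],"turn":[0,0,0,0]}' 0 | grep -v ori
python3 -m crank '{"travel":[[0,0.08,0],[0,0.15,0],[0,0.15,0],[0,0.15,0]],"turn":[0,0,0,0]}' 0| grep -v ori
python3 - <<'E'
from h import *
print(tool())
c=read_camera("wrist"); cv2.imwrite("pics/w6.png",c["image"][:,:,::-1])
E
```

```text
clock: 9.73
tcp_pos: [0.5884, -0.1582, 0.1003]
wrist_force: [-0.7, -5.8, 3.7]
finger_gap: 0.0003
clock: 10.07
tcp_pos: [0.5884, -0.1573, 0.1005]
wrist_force: [-1.7, -20.9, 1.8]
finger_gap: 0.0
(array([ 0.58840801, -0.15726745,  0.10050339]), np.float64(3.1846813581561495))
```

View pics/w6.png

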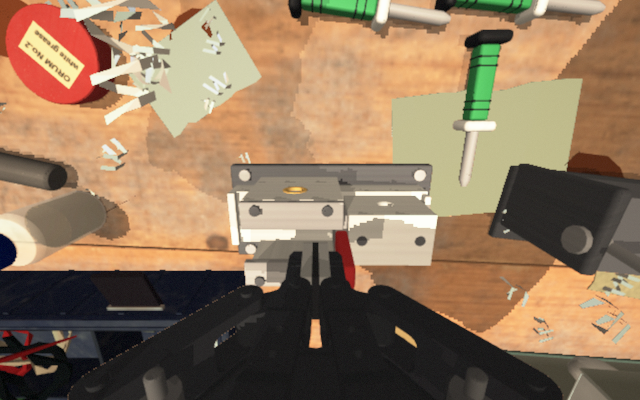

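```bash

python3 -m crank '{"travel":[[0,-0.3,0],[0,-0.8,0],[0,-1.3,-0.3],[0,-1.7,-1],[0,-1.7,-1.8]],"turn":[0,0,0,0,0]}' 0 | grep -v ori
python3 -m crank '{"travel":[[0,0.8,0],[0,1.6,0],[0,2.4,0],[0,2.92,0],[0,2.92,0]],"turn":[0.12,0.24,0.36,0.48,0.6]}' 70 | grep -v ori
python3 -m crank '{"travel":[[0,0,0],[0,0,0],[0,0,0],[0,0,0],[0,0,0]],"turn":[0.12,0.24,0.36,0.48,0.6]}' | grep -v ori
python3 -m crank '{"travel":[[0,0,0],[0,0,0],[0,0,0],[0,0,0],[0,0,0]],"turn":[0.12,0.24,0.36,0.37,0.37]}' | grep -v ori
python3 - <<'E'
from h import *
print(tool())
c=read_camera("wrist"); cv2.imwrite("pics/w7.png",c["image"][:,:,::-1])
E
```

```text
clock: 10.53
tcp_pos: [0.5893, -0.2204, 0.1696]
wrist_force: [0.8, 0.5, 1.2]
finger_gap: -0.0002
clock: 10.95
tcp_pos: [0.5842, -0.097, 0.1712]
wrist_force: [-0.4, -0.7, 0.3]
finger_gap: 0.0605
clock: 11.37
tcp_pos: [0.5848, -0.1009, 0.1709]
wrist_force: [0.1, 1.1, 0.4]
finger_gap: 0.0699
clock: 11.78
tcp_pos: [0.5848, -0.1016, 0.1706]
wrist_force: [-0.6, 0.6, -0.1]
finger_gap: 0.0699
(array([ 0.58476676, -0.1015813 ,  0.17060684]), np.float64(1.6217593859298252))
```

View pics/w7.png

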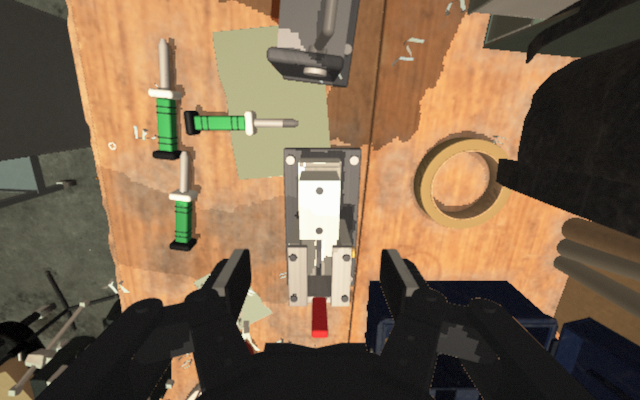

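```bash
python3 - <<'E'
from h import *
c=read_camera("wrist")
g=cv2.cvtColor(c["image"],cv2.COLOR_RGB2GRAY); print(g[210,290:350:3], g[160:250:4,310])
m=(g>225).astype(np.uint8)*255
for p,a in blobs(m,300): print(a,p.min(0),p.max(0))
P=ray(c,[(299,180),(341,180),(299,240),(341,240),(320,210)],.074); print(P.round(4)); print(go(P[4][0],P[4][1],1.616))
E
```

```text
[115 113 111 238 252 251 252 253 253 253 253 253 253 253 253 253 253  57
  54  58] [128 200 199 120 121 224 253 253 253 253 253 253 253 250 250 250 250 249
 250 250 147 145 146]
2485 [299 180] [340 260]
392 [333 248] [343 304]
[[ 0.57   -0.0829  0.074 ]
 [ 0.6063 -0.081   0.074 ]
 [ 0.572  -0.1398  0.074 ]
 [ 0.6109 -0.1378  0.074 ]
 [ 0.5897 -0.1094  0.074 ]]
(np.float64(-0.19), np.float64(0.115), np.float64(0.005361694658748473))
```

```bash

python3 -m crank '{"travel":[[-0.2,0.11,0.8],[-0.2,0.11,1.6],[-0.2,0.11,2.4],[-0.2,0.11,3.1],[-0.2,0.11,3.1]],"turn":[0,0,0,0,0]}' | grep -v ori
python3 -m crank '{"travel":[[0,0,0],[0,0,0],[0,0,0],[0,0,0],[0,0,0]],"turn":[0,0,0,0,0]}' 28 60| grep -v ori
python3 -m crank '{"travel":[[0,0,0],[0,0,0],[0,0,-0.3],[0,0,-0.8],[0,0,-1.6]],"turn":[0,0,0,0,0]}' | grep -v ori
```

```text
clock: 12.3
tcp_pos: [0.585, -0.109, 0.0399]
wrist_force: [-1.2, -0.0, -0.4]
finger_gap: 0.07
clock: 12.72
tcp_pos: [0.5915, -0.1112, 0.0484]
wrist_force: [-0.8, -0.3, 6.5]
finger_gap: 0.035
clock: 13.13
tcp_pos: [0.5873, -0.1099, 0.1081]
wrist_force: [-0.3, -0.8, -1.6]
finger_gap: 0.035
```

```bash

python3 -m crank '{"travel":[[0,0,-1],[0,0,-2],[0.92,-0.285,-2.3],[1.84,-0.57,-2.3],[2.76,-0.85,-2.3]],"turn":[0,0,0,0,0]}' | grep -v ori
python3 -m crank '{"travel":[[0.92,-0.285,0],[1.84,-0.57,0],[2.76,-0.855,0],[3.68,-1.14,0],[4.6,-1.42,0]],"turn":[0,0,0,0,0]}' | grep -v ori
python3 -m crank '{"travel":[[0.92,-0.285,0],[1.84,-0.57,0],[2.76,-0.855,0],[3.68,-1.14,0],[4.6,-1.42,0]],"turn":[0,0,0,0,0]}' | grep -v ori
python3 -m crank '{"travel":[[0,0,0],[0,0,0],[0,0,0]],"turn":[0,0,0]}' | grep -v ori
python3 - <<'E'
from h import *
print(tool(),go(.418,.363))
c=read_camera("wrist"); cv2.imwrite("pics/w8.png",c["image"][:,:,::-1])
for p,a in blobs(mask(c,*BLUE),2000): 
    q=ray(c,p,.03); print(a,p.min(0),p.max(0),q.min(0).round(3),q.max(0).round(3))
E
```

```text
clock: 13.55
tcp_pos: [0.551, -0.0015, 0.2042]
wrist_force: [0.9, -0.2, -1.2]
finger_gap: 0.035
clock: 13.97
tcp_pos: [0.484, 0.1808, 0.2026]
wrist_force: [1.4, 0.0, -2.4]
finger_gap: 0.035
clock: 14.38
tcp_pos: [0.4185, 0.3621, 0.2025]
wrist_force: [0.4, 0.1, -1.4]
finger_gap: 0.0349
clock: 14.63
tcp_pos: [0.4193, 0.3603, 0.2019]
wrist_force: [-0.5, -0.3, -1.5]
finger_gap: 0.0353
(array([0.4192983 , 0.36033986, 0.20193306]), np.float64(1.618967496477472)) (np.float64(0.068), np.float64(-0.029), None)
7164 [259 112] [378 233] [0.355 0.299 0.03 ] [0.485 0.434 0.03 ]
```

View pics/w8.png

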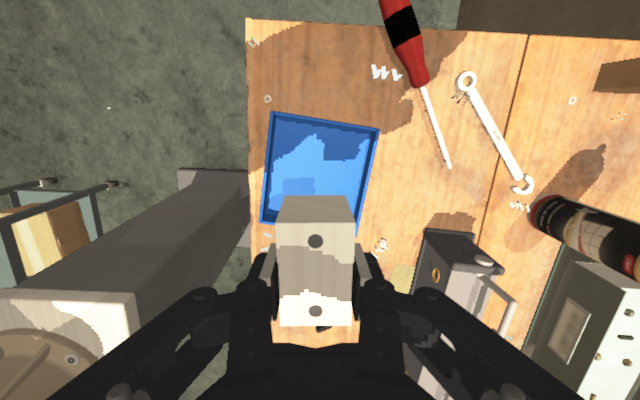

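```bash

python3 -m crank '{"travel":[[0.1,0,1],[0.1,0,2],[0.1,0,3],[0.1,0,3.7],[0.1,0,4.1]],"turn":[0,0,0,0,0]}' | grep -v ori
python3 -m crank '{"travel":[[0,0,0.2],[0,0,0.36],[0,0,0.36],[0,0,0.36]],"turn":[0,0,0,0]}' | grep -v ori
python3 -m crank '{"travel":[[0,0,0],[0,0,0],[0,0,0]],"turn":[0,0,0]}' 52| grep -v ori
python3 -m crank '{"travel":[[0,0,-0.8],[0,0,-1.7],[0,0,-2.7],[0,0,-3.7],[0,0,-4.4]],"turn":[0,0,0,0,0]}' | grep -v ori
python3 - <<'E'
from h import *
c=read_camera("wrist"); cv2.imwrite("pics/w9.png",c["image"][:,:,::-1])
t=read_camera("top"); s=read_camera("scene")
for z in [.015]:
 for q in (c,t):
  print([g for g in gauges(q,z)])
E
```

```text
clock: 15.1
tcp_pos: [0.4179, 0.3611, 0.034]
wrist_force: [0.3, -0.0, -1.7]
finger_gap: 0.0349
clock: 15.43
tcp_pos: [0.4207, 0.3643, 0.0244]
wrist_force: [0.7, 0.1, -1.1]
finger_gap: 0.0351
clock: 15.68
tcp_pos: [0.4202, 0.3648, 0.0243]
wrist_force: [0.6, 0.1, 0.4]
finger_gap: 0.0518
clock: 16.1
tcp_pos: [0.4201, 0.365, 0.2037]
wrist_force: [0.7, 0.1, -0.9]
finger_gap: 0.0519
[([0.4298, 0.1721], 2.043, 0.05, 335, [314.6, 312.7], 253, 54)]
[([0.8191, -0.4862], 1.64, 0.104, 218, [463.3, 114.1], 95, 93), ([0.4843, -0.038], 0.059, 0.049, 71, [318.8, 219.4], 217, 29), ([0.4265, 0.1771], 2.058, 0.052, 80, [246.9, 237.3], 219, 45), ([0.436, -0.1494], 1.486, 0.051, 79, [356.0, 235.4], 231, 72), ([0.4287, -0.0453], 1.51, 0.049, 77, [320.8, 237.4], 236, 65)]
```

View pics/w9.png

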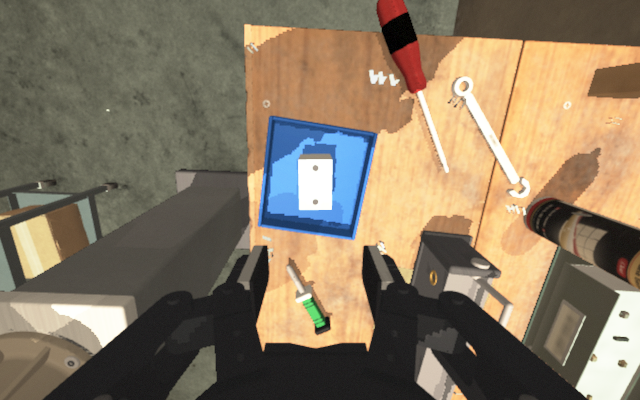

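```bash

python3 -m crank '{"travel":[[-1,0.11,0],[-2,0.22,0],[-3,0.33,0],[-4,0.44,0],[-5,0.55,0]],"turn":[0,0,0,0,0]}' 40| grep -v ori
python3 -m crank '{"travel":[[-1,0.11,0],[-2,0.22,0],[-3,0.33,0],[-4,0.44,0],[-5.17,0.58,0]],"turn":[0,0,0,0,0]}' | grep -v ori
python3 -m crank '{"travel":[[0,0,0],[0,0,0],[0,0,0],[0,0,0],[0,0,0]],"turn":[-0.12,-0.24,-0.36,-0.48,-0.6]}' >/dev/null
python3 -m crank '{"travel":[[0,0,0],[0,0,0],[0,0,0],[0,0,0],[0,0,0]],"turn":[-0.12,-0.24,-0.36,-0.48,-0.6]}' >/dev/null
python3 -m crank '{"travel":[[0,0,0],[0,0,0],[0,0,0],[0,0,0],[0,0,0]],"turn":[-0.12,-0.24,-0.36,-0.37,-0.37]}' | grep -v ori
python3 - <<'E'
from h import *
c=read_camera("wrist"); 
p,a=tool(); print(p,a)
for g in gauges(c,.015): print(g[:5])
K=[g for g in gauges(c,.015) if abs(g[0][1]+.04)<.03 and abs(g[0][0]-.485)<.02][0]
print(go(*K[0],K[1]))
m=mask(c,(10,110,100),(30,255,255)); cv2.imwrite("pics/x.png",m)
for q,ar in blobs(m,15):
    if ar<400: print(ar,q.mean(0).round(1),ray(c,q.mean(0),.052).round(4)[0])
E
```

```text
clock: 16.67
tcp_pos: [0.4496, 0.1639, 0.1978]
wrist_force: [0.2, 0.3, 0.4]
finger_gap: 0.0404
clock: 17.08
tcp_pos: [0.4817, -0.036, 0.198]
wrist_force: [1.8, 1.1, 1.0]
finger_gap: 0.0398
clock: 18.33
tcp_pos: [0.482, -0.0343, 0.1982]
wrist_force: [-0.1, -0.8, -0.8]
finger_gap: 0.0398
[ 0.48215399 -0.0343176   0.19840339] 3.18480984300556
([0.4291, -0.0467], 1.517, 0.052, 564, [307.6, 135.1])
([0.4252, 0.1763], 2.054, 0.051, 644, [504.9, 140.5])
([0.4363, -0.1517], 1.482, 0.05, 562, [214.1, 137.4])
([0.486, -0.0409], 0.039, 0.051, 466, [311.0, 183.8])
([0.8387, -0.4828], -1.493, 0.055, 340, [15.8, 394.3])
(np.float64(-0.089), np.float64(-0.169), np.float64(0.004217189415766764))
105 [18.3 40.2] [ 0.354  -0.3113  0.052 ]
262 [ 68.9 115.6] [ 0.4181 -0.2798  0.052 ]
39 [247.9 127.2] [ 0.4213 -0.1054  0.052 ]
250 [ 77.6 132.7] [ 0.4341 -0.2747  0.052 ]
112 [272.2 136.3] [ 0.429  -0.0814  0.052 ]
55 [  4.9 146.3] [ 0.4508 -0.3508  0.052 ]
18 [340.1 149.1] [ 0.4386 -0.0128  0.052 ]
19 [110. 153.] [ 0.4529 -0.246   0.052 ]
72 [ 84.7 168.9] [ 0.4706 -0.275   0.052 ]
92 [227.7 203.8] [ 0.502
[... 317 characters left out ...]
57 [125.3 254.5] [ 0.5681 -0.2488  0.052 ]
72 [383.1 251.6] [0.5515 0.0441 0.052 ]
23 [ 21.3 251.1] [ 0.5689 -0.3658  0.052 ]
70 [189.6 253.3] [ 0.5632 -0.1755  0.052 ]
74 [429.7 256.4] [0.5552 0.0981 0.052 ]
75 [475.8 261.3] [0.5591 0.152  0.052 ]
43 [  3.2 261.7] [ 0.5834 -0.3903  0.052 ]
89 [521.2 266. ] [0.5629 0.2058 0.052 ]
24 [  1.8 269.3] [ 0.5936 -0.3947  0.052 ]
87 [566.2 270.7] [0.5666 0.2597 0.052 ]
235 [278.7 337.5] [ 0.6774 -0.0736  0.052 ]
84 [453.4 342.5] [0.6756 0.1486 0.052 ]
226 [526.2 347.6] [0.6796 0.2434 0.052 ]
20 [413.6 348.2] [0.6869 0.0994 0.052 ]
20 [540.4 360.4] [0.6994 0.2676 0.052 ]
38 [547.7 368.1] [0.7118 0.2809 0.052 ]
160 [581.8 367.8] [0.7094 0.3257 0.052 ]
```

```bash

python3 -m crank '{"travel":[[-0.09,-0.17,1],[-0.09,-0.17,2],[-0.09,-0.17,3],[-0.09,-0.17,4],[-0.09,-0.17,4.7]],"turn":[0,0,0,0,0]}' | grep -v ori
python3 -m crank '{"travel":[[0,0,0.15],[0,0,0.15],[0,0,0.15]],"turn":[0,0,0]}' | grep -v ori
python3 -m crank '{"travel":[[0,0,0],[0,0,0],[0,0,0],[0,0,0]],"turn":[0,0,0,0]}' 8 50| grep -v ori
python3 - <<'E'
from h import *
p,a=tool(); print(p,a, get_state()["finger_gap"])
E
```

```text
clock: 18.8
tcp_pos: [0.4845, -0.0407, 0.008]
wrist_force: [0.1, 0.4, 0.4]
finger_gap: 0.0399
clock: 19.05
tcp_pos: [0.4872, -0.0413, 0.0061]
wrist_force: [0.4, 0.1, -0.2]
finger_gap: 0.04
clock: 19.38
tcp_pos: [0.4887, -0.0416, 0.0075]
wrist_force: [-0.3, 0.3, 6.2]
finger_gap: 0.0124
[ 0.48866132 -0.04159624  0.00751721] 3.187650760103365 0.012417083413124625
```

```bash

python3 -m crank '{"travel":[[0,0,-0.5],[0,0,-1],[0.3,0.8,-1],[0.5,1.6,-1],[0.64,2.35,-1]],"turn":[0,0,0,0.06,0.116]}' | grep -v ori
python3 -m crank '{"travel":[[0,0,0],[0,0,0],[0,0,0],[0,0,0]],"turn":[0,0,0,0]}' | grep -v ori
cat >> h.py <<'E'
def inhand(zc=.055):
    p,a=tool(); c=read_camera("wrist"); print("tcp",p.round(4),round(a,4))
    L=[g for g in gauges(c,zc) if np.hypot(*(np.array(g[0])-p[:2]))<.03]; print(L)
    # pin: bright pixels ahead of collar
    for q,ar in blobs(mask(c,(10,110,100),(30,255,255)),30):
        w=ray(c,q.mean(0),.052)[0]
        if .53<w[0]<.58 and .02<w[1]<.28: print("bore",w.round(4))
    return c
E
python3 - <<'E'
from h import *
c=inhand(); cv2.imwrite("pics/w10.png",c["image"][:,:,::-1])
E
```

```text
clock: 19.8
tcp_pos: [0.4571, 0.0519, 0.0469]
wrist_force: [0.2, 0.6, -0.9]
finger_gap: 0.0125
clock: 20.13
tcp_pos: [0.4577, 0.0508, 0.0458]
wrist_force: [0.1, 0.0, 0.3]
finger_gap: 0.0122
tcp [0.4577 0.0508 0.0458] 3.0713
[([0.4493, 0.0495], -0.076, 0.037, 1593, [315.2, 249.2], 69, 18), ([0.4752, 0.0475], -2.678, 0.016, 443, [314.9, 293.6], 50, 24)]
bore [0.56   0.2076 0.052 ]
bore [0.5598 0.2475 0.052 ]
```

View pics/w10.png

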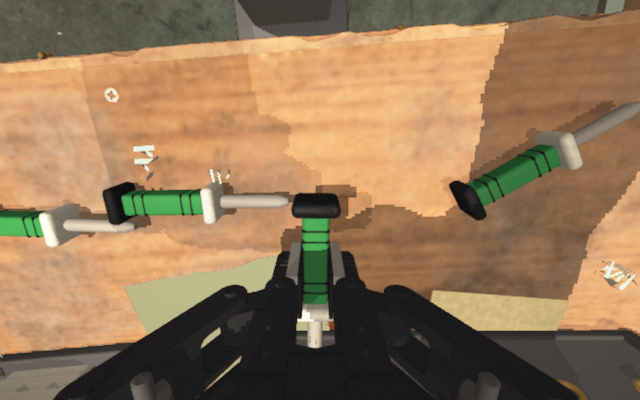

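```bash

python3 -m crank '{"travel":[[0,0.05,-0.04],[-0.2,0.05,-0.04],[-0.4,0.05,-0.04],[-0.5,0.05,-0.04],[-0.5,0.05,-0.04]],"turn":[0,0,0,0,0]}' | grep -v ori
python3 -m crank '{"travel":[[-0.1,0,0],[-0.2,0,0],[-0.3,0,0],[-0.3,0,0]],"turn":[0,0,0,0]}' | grep -v ori
```

```text
clock: 20.6
tcp_pos: [0.4788, 0.0517, 0.047]
wrist_force: [-0.0, 0.4, -0.6]
finger_gap: 0.0122
clock: 20.93
tcp_pos: [0.4899, 0.0513, 0.047]
wrist_force: [0.1, 0.4, -0.4]
finger_gap: 0.0124
```

```bash

python3 -m crank '{"travel":[[-0.2,0,0],[-0.4,0,0],[-0.55,0,0],[-0.6,0,0],[-0.6,0,0]],"turn":[0,0,0,0,0]}' | grep -v ori
python3 -m crank '{"travel":[[-0.05,0,0],[-0.1,0,0],[-0.1,0,0],[-0.1,0,0]],"turn":[0,0,0,0]}' | grep -v ori
```

```text
clock: 21.35
tcp_pos: [0.5137, 0.0495, 0.0469]
wrist_force: [-0.4, 0.1, 0.3]
finger_gap: 0.0121
clock: 21.68
tcp_pos: [0.5166, 0.0494, 0.0469]
wrist_force: [0.6, 0.1, -0.3]
finger_gap: 0.0123
```

```bash

python3 -m crank '{"travel":[[-0.04,0,0],[-0.08,0,0],[-0.08,0,0],[-0.08,0,0]],"turn":[0,0,0,0]}' | grep -v ori
python3 -m crank '{"travel":[[-0.04,0,0],[-0.08,0,0],[-0.08,0,0],[-0.08,0,0]],"turn":[0,0,0,0]}' | grep -v ori
```

```text
clock: 22.02
tcp_pos: [0.52, 0.0492, 0.0469]
wrist_force: [0.1, 0.0, -0.2]
finger_gap: 0.0122
clock: 22.35
tcp_pos: [0.5203, 0.0491, 0.0462]
wrist_force: [-6.4, 0.8, 1.8]
finger_gap: 0.0122
```

```bash

python3 -m crank '{"travel":[[-0.05,0,0],[-0.05,0,0],[-0.05,0,0]],"turn":[0,0,0]}' | grep -v ori
python3 -m crank '{"travel":[[0,0,0],[0,0,0],[0,0,0],[0.05,0,-0.5],[0.05,0,-1.3]],"turn":[0,0,0,0,0]}' 34 | grep -v ori
python3 -m crank '{"travel":[[0.5,0,-1],[1.3,0,-1.7],[2,0,-2.2],[2,0,-2.2],[2,0,-2.2]],"turn":[0,0,0,0,0]}' | grep -v ori
python3 - <<'E'
from h import *
p,a=tool(); print(p,a)
c=read_camera("wrist"); cv2.imwrite("pics/w11.png",c["image"][:,:,::-1])
for g in gauges(c,.015): print(g[:5])
print([g[:3] for g in gauges(c,.054)])
for q,ar in blobs(mask(c,(10,110,100),(30,255,255)),30):
        w=ray(c,q.mean(0),.052)[0]
        if .53<w[0]<.58 and .02<w[1]<.28: print("bore",w.round(4))
E
```

```text
clock: 22.6
tcp_pos: [0.5204, 0.0491, 0.0459]
wrist_force: [-10.7, -0.4, 6.3]
finger_gap: 0.0121
clock: 23.02
tcp_pos: [0.5207, 0.049, 0.0965]
wrist_force: [-0.1, 0.3, 0.2]
finger_gap: 0.0337
clock: 23.43
tcp_pos: [0.4442, 0.0546, 0.1889]
wrist_force: [0.6, -0.7, 0.1]
finger_gap: 0.0339
[0.44416504 0.05457759 0.18893193] 3.0720250609002115
([0.4259, 0.1753], 2.06, 0.051, 647, [423.4, 158.9])
([0.4289, -0.0478], 1.516, 0.051, 576, [226.2, 175.0])
([0.4358, -0.1537], 1.5, 0.05, 558, [136.8, 187.1])
([0.5377, 0.0458], -0.066, 0.06, 513, [314.8, 254.6])
[([0.4184, 0.1608], 2.06, 0.045), ([0.4211, -0.0347], 1.516, 0.045), ([0.4271, -0.1275], 1.5, 0.044), ([0.5165, 0.0473], -0.066, 0.053)]
bore [0.5626 0.2056 0.052 ]
bore [0.5592 0.1517 0.052 ]
bore [0.5665 0.2598 0.052 ]
```

```bash

python3 -m crank '{"travel":[[0.07,-0.85,0],[0.14,-1.7,0],[0.2,-2.54,0],[0.2,-2.54,0],[0.2,-2.54,0]],"turn":[-0.12,-0.24,-0.36,-0.48,-0.6]}' 40 >/dev/null
python3 -m crank '{"travel":[[0,0,0],[0,0,0],[0,0,0],[0,0,0],[0,0,0]],"turn":[-0.12,-0.24,-0.36,-0.48,-0.6]}' >/dev/null
python3 -m crank '{"travel":[[0,0,0],[0,0,0],[0,0,0],[0,0,0],[0,0,0]],"turn":[-0.12,-0.24,-0.36,-0.386,-0.386]}' | grep -v ori
python3 - <<'E'
from h import *
p,a=tool(); print(p,a)
c=read_camera("wrist")
for g in gauges(c,.015): print(g[:5], go(*g[0],g[1]))
E
```

```text
clock: 24.73
tcp_pos: [0.4289, -0.0466, 0.1854]
wrist_force: [-0.1, -0.0, 0.5]
finger_gap: 0.0403
[ 0.42889144 -0.04659681  0.18537502] 4.6343956627221
([0.4369, -0.1511], 1.469, 0.052, 697, [299.3, 86.9]) (np.float64(2.589), np.float64(-0.41), np.float64(0.022316603802983614))
([0.4293, -0.046], 1.502, 0.051, 516, [314.6, 185.3]) (np.float64(-0.015), np.float64(-0.012), np.float64(-0.01068339619701586))
([0.5443, 0.0653], 0.455, 0.037, 273, [229.9, 278.2]) (np.float64(-3.017), np.float64(-2.657), np.float64(1.0363166038029838))
([0.4283, 0.1691], 2.134, 0.03, 217, [327.2, 337.1]) (np.float64(-5.373), np.float64(0.44), np.float64(-0.642683396197016))
```

```bash

python3 -m crank '{"travel":[[0,0,1],[0,0,2],[0,0,3],[0,0,4],[0,0,4.4]],"turn":[-0.01,-0.01,-0.01,-0.01,-0.01]}' | grep -v ori
python3 -m crank '{"travel":[[0,0,0.1],[0,0,0.1],[0,0,0.1]],"turn":[0,0,0]}' | grep -v ori
python3 -m crank '{"travel":[[0,0,0],[0,0,0],[0,0,0],[0,0,0]],"turn":[0,0,0,0]}' 8 50| grep -v ori
python3 -m crank '{"travel":[[0,0,-0.5],[0,0,-1.3],[0,0,-1.3],[0,0,-1.3]],"turn":[0,0,0,0]}' | grep -v ori
python3 - <<'E'
from h import *
inhand(.043)
E
```

```text
clock: 25.2
tcp_pos: [0.425, -0.0454, 0.006]
wrist_force: [-1.2, -0.9, -0.1]
finger_gap: 0.0402
clock: 25.45
tcp_pos: [0.4292, -0.0466, 0.0074]
wrist_force: [-0.5, -0.5, 0.2]
finger_gap: 0.0399
clock: 25.78
tcp_pos: [0.4299, -0.0468, 0.0086]
wrist_force: [-0.6, -0.2, 5.8]
finger_gap: 0.0124
clock: 26.12
tcp_pos: [0.4304, -0.0469, 0.0611]
wrist_force: [-1.8, 0.0, -1.4]
finger_gap: 0.0127
tcp [ 0.4304 -0.0469  0.0611] 4.6441
[([0.4314, -0.0376], 1.506, 0.044, 1515, [314.9, 257.5], 65, 39)]h.py:29: RuntimeWarning: Mean of empty slice.
  try: return int(c["image"][p[1]-1:p[1]+2,p[0]-1:p[0]+2].mean())
  ret = ret.dtype.type(ret / rcount)
```

```bash

python3 -m crank '{"travel":[[0,0,-0.8],[0,0,-1.5],[-0.95,-0.11,-1.5],[-1.9,-0.22,-1.5],[-2.9,-0.34,-1.5]],"turn":[0,0,0,0,0]}' | grep -v ori
python3 -m crank '{"travel":[[-1,-0.12,0],[-1,-0.12,0],[-1,-0.12,0],[-1,-0.12,0],[-1,-0.12,0]],"turn":[0.12,0.24,0.36,0.48,0.6]}' >/dev/null
python3 -m crank '{"travel":[[0,0,0],[0,0,0],[0,0,0],[0,0,0],[0,0,0]],"turn":[0.12,0.24,0.36,0.48,0.6]}' >/dev/null
python3 -m crank '{"travel":[[0,0,0],[0,0,0],[0,0,0],[0,0,0],[0,0,0]],"turn":[0.12,0.24,0.36,0.372,0.372]}' | grep -v ori
python3 - <<'E'
from h import *
inhand(.12); print(go(.4594,.1076,3.0716))
E
```

```text
clock: 26.58
tcp_pos: [0.4497, 0.069, 0.1186]
wrist_force: [-0.2, 0.9, -1.0]
finger_gap: 0.0122
clock: 27.83
tcp_pos: [0.4565, 0.1081, 0.1179]
wrist_force: [-0.4, -0.6, -0.3]
finger_gap: 0.0122
tcp [0.4565 0.1081 0.1179] 3.0746
[([0.4438, 0.1068], -1.792, 0.016, 567, [314.9, 237.7], 161, 103), ([0.4639, 0.1055], -0.068, 0.024, 926, [315.0, 269.6], 141, 56), ([0.4797, 0.1045], -1.641, 0.014, 193, [315.2, 294.4], 30, 27)]
bore [0.5664 0.2595 0.052 ]
(np.float64(-0.07), np.float64(-0.007), np.float64(0.003431791297594078))
```

```bash

python3 -m crank '{"travel":[[0,0,0.8],[0,0,1.5],[0,0,1.75],[0,0,1.75],[0,0,1.75]],"turn":[0.003,0.003,0.003,0.003,0.003]}' | grep -v ori
python3 -m crank '{"travel":[[0,0,0],[0,0,0]],"turn":[0,0]}' | grep -v ori
python3 - <<'E'
from h import *
print(tool(),go(.5242,.1030,3.0716))
E
```

```text
clock: 28.3
tcp_pos: [0.4565, 0.108, 0.0483]
wrist_force: [-0.1, -0.4, -0.7]
finger_gap: 0.0125
clock: 28.47
tcp_pos: [0.4584, 0.1082, 0.05]
wrist_force: [1.0, 0.3, -0.7]
finger_gap: 0.0125
(array([0.45842144, 0.10817206, 0.05004304]), np.float64(3.0697505281436297)) (np.float64(-1.65), np.float64(-0.011), np.float64(-0.0018494718563704104))
```

```bash

python3 -m crank '{"travel":[[0,-0.01,0.05],[-0.2,-0.01,0.05],[-0.4,-0.01,0.05],[-0.5,-0.01,0.05],[-0.5,-0.01,0.05]],"turn":[0,0,0,0,0]}' | grep -v ori
python3 -m crank '{"travel":[[-0.1,0,0],[-0.2,0,0],[-0.3,0,0],[-0.3,0,0]],"turn":[0,0,0,0]}' | grep -v ori
python3 -m crank '{"travel":[[-0.2,0,0],[-0.4,0,0],[-0.6,0,0],[-0.6,0,0]],"turn":[0,0,0,0]}' | grep -v ori
```

```text
clock: 28.88
tcp_pos: [0.4792, 0.1061, 0.0472]
wrist_force: [0.9, 0.1, -0.5]
finger_gap: 0.0126
clock: 29.22
tcp_pos: [0.4903, 0.1053, 0.047]
wrist_force: [-0.3, 1.1, 0.9]
finger_gap: 0.0122
clock: 29.55
tcp_pos: [0.5157, 0.1034, 0.0471]
wrist_force: [0.1, 0.6, -0.4]
finger_gap: 0.0129
```

```bash

python3 -m crank '{"travel":[[-0.08,0,0],[-0.15,0,0],[-0.15,0,0],[-0.15,0,0]],"turn":[0,0,0,0]}' | grep -v ori
python3 -m crank '{"travel":[[-0.05,0,0],[-0.1,0,0],[-0.1,0,0],[-0.1,0,0]],"turn":[0,0,0,0]}' | grep -v ori
```

```text
clock: 29.88
tcp_pos: [0.5192, 0.1032, 0.0469]
wrist_force: [-0.3, -1.3, 1.6]
finger_gap: 0.0121
clock: 30.22
tcp_pos: [0.5192, 0.1032, 0.0466]
wrist_force: [-10.0, 0.6, 10.1]
finger_gap: 0.0121
```

```bash

python3 -m crank '{"travel":[[0,0,0],[0,0,0],[0,0,0],[0.05,0,-0.5],[0.05,0,-1.3]],"turn":[0,0,0,0,0]}' 34 | grep -v ori
python3 -m crank '{"travel":[[0.5,0,-1],[1.3,0,-1.7],[2,0,-2.2],[2,0,-2.2],[2,0,-2.2]],"turn":[0,0,0,0,0]}' | grep -v ori
python3 - <<'E'
from h import *
p,a=tool(); print(p,a)
c=read_camera("wrist"); cv2.imwrite("pics/w12.png",c["image"][:,:,::-1])
for g in gauges(c,.015): print(g[:5])
for g in gauges(c,.054): 
    if g[0][0]>.49: print("rack",g[:3])
for q,ar in blobs(mask(c,(10,110,100),(30,255,255)),30):
        w=ray(c,q.mean(0),.052)[0]
        if .53<w[0]<.58 and .02<w[1]<.28: print("bore",w.round(4))
E
```

```text
clock: 30.63
tcp_pos: [0.5183, 0.1029, 0.0962]
wrist_force: [1.0, -0.4, -0.7]
finger_gap: 0.0339
clock: 31.05
tcp_pos: [0.4418, 0.1091, 0.1886]
wrist_force: [0.8, 0.2, -0.1]
finger_gap: 0.0339
[0.44184117 0.10910987 0.18862721] 3.0696059127970035
([0.4264, 0.175], 2.07, 0.052, 606, [374.4, 164.6])
([0.4358, -0.1548], 1.497, 0.049, 552, [90.1, 192.9])
([0.5175, 0.0392], 2.659, 0.023, 142, [265.0, 244.7])
([0.5421, 0.0995], -0.062, 0.058, 507, [314.7, 259.6])
rack ([0.4985, 0.0483], 2.659, 0.02)
rack ([0.52, 0.1011], -0.062, 0.051)
bore [0.5627 0.2052 0.052 ]
bore [0.5667 0.2597 0.052 ]
```

```bash

python3 -m crank '{"travel":[[-0.05,-1,0],[-0.1,-2,0],[-0.15,-3,0],[-0.2,-4,0],[-0.25,-5,0]],"turn":[0,0,0,0,0]}' 40 >/dev/null
python3 -m crank '{"travel":[[-0.08,-1,0],[-0.08,-1.52,0],[-0.08,-1.52,0],[-0.08,-1.52,0],[-0.08,-1.52,0]],"turn":[-0.12,-0.24,-0.36,-0.48,-0.6]}' >/dev/null
python3 -m crank '{"travel":[[0,0,0],[0,0,0],[0,0,0],[0,0,0],[0,0,0]],"turn":[-0.12,-0.24,-0.36,-0.48,-0.6]}' >/dev/null
python3 -m crank '{"travel":[[0,0,0],[0,0,0],[0,0,0],[0,0,0],[0,0,0]],"turn":[-0.12,-0.24,-0.347,-0.347,-0.347]}' | grep -v ori
python3 - <<'E'
from h import *
p,a=tool(); print(p,a)
c=read_camera("wrist")
for g in gauges(c,.015): print(g[:5], go(*g[0],g[1]))
E
```

```text
clock: 32.77
tcp_pos: [0.4358, -0.1526, 0.1855]
wrist_force: [0.4, 0.2, -0.3]
finger_gap: 0.0396
[ 0.43577221 -0.15260682  0.1854746 ] 4.612602926306941
([0.437, -0.1507], 1.461, 0.051, 482, [314.1, 186.7]) (np.float64(-0.048), np.float64(-0.028), np.float64(0.010205450359147328))
```

```bash

python3 -m crank '{"travel":[[-0.04,-0.02,1],[-0.04,-0.02,2],[-0.04,-0.02,3],[-0.04,-0.02,4],[-0.04,-0.02,4.4]],"turn":[0.008,0.008,0.008,0.008,0.008]}' | grep -v ori
python3 -m crank '{"travel":[[0,0,0.1],[0,0,0.1],[0,0,0.1]],"turn":[0,0,0]}' | grep -v ori
python3 -m crank '{"travel":[[0,0,0],[0,0,0],[0,0,0],[0,0,0]],"turn":[0,0,0,0]}' 8 50| grep -v ori
python3 -m crank '{"travel":[[0,0,-0.5],[0,0,-1.3],[0,0,-2.1],[0,0,-2.8],[0,0,-2.8]],"turn":[0,0,0,0,0]}' | grep -v ori
python3 - <<'E'
from h import *
print(tool(), go(.463,.1612,3.0716))
inhand(.11)
E
```

```text
clock: 33.23
tcp_pos: [0.4334, -0.1491, 0.0061]
wrist_force: [-0.3, 0.2, -0.8]
finger_gap: 0.0401
clock: 33.48
tcp_pos: [0.4373, -0.1512, 0.0076]
wrist_force: [0.6, 0.2, 0.2]
finger_gap: 0.0402
clock: 33.82
tcp_pos: [0.438, -0.1516, 0.0087]
wrist_force: [-0.5, -0.3, 5.6]
finger_gap: 0.0124
clock: 34.23
tcp_pos: [0.4401, -0.1526, 0.1251]
wrist_force: [0.3, -1.0, 0.6]
finger_gap: 0.0122
(array([ 0.44005668, -0.15257751,  0.12514733]), np.float64(4.6080895468836145)) (np.float64(-7.862), np.float64(0.246), np.float64(1.5364895468836144))
tcp [ 0.4401 -0.1526  0.1251] 4.6081
[([0.4421, -0.1373], 1.467, 0.059, 1974, [315.0, 266.9], 94, 35)]
```

```bash

python3 -m crank '{"travel":[[-1,0.03,0],[-2,0.06,0],[-3,0.09,0],[-4,0.12,0],[-5,0.16,0]],"turn":[0,0,0,0,0]}' >/dev/null
python3 -m crank '{"travel":[[-1,0.03,0],[-2,0.06,0],[-2.86,0.09,0],[-2.86,0.09,0],[-2.86,0.09,0]],"turn":[0.12,0.24,0.36,0.48,0.6]}' >/dev/null
python3 -m crank '{"travel":[[0,0,0],[0,0,0],[0,0,0],[0,0,0],[0,0,0]],"turn":[0.12,0.24,0.36,0.48,0.6]}' >/dev/null
python3 -m crank '{"travel":[[0,0,0],[0,0,0],[0,0,0.7],[0,0,1.4],[0,0,1.9]],"turn":[0.12,0.24,0.336,0.336,0.336]}' | grep -v ori
python3 -m crank '{"travel":[[0,0,0],[0,0,0],[0,0,0]],"turn":[0,0,0]}' | grep -v ori
python3 - <<'E'
from h import *
print(tool(), go(.463,.1613,3.0716))
inhand(.055)
E
```

```text
clock: 35.95
tcp_pos: [0.4578, 0.1628, 0.0405]
wrist_force: [-0.3, -0.2, -0.8]
finger_gap: 0.0124
clock: 36.2
tcp_pos: [0.4595, 0.1631, 0.0434]
wrist_force: [0.4, -0.5, 0.1]
finger_gap: 0.0124
(array([0.459529  , 0.16309206, 0.04340379]), np.float64(3.1017480424441763)) (np.float64(-0.088), np.float64(-0.041), np.float64(0.030148042444176237))
tcp [0.4595 0.1631 0.0434] 3.1017
[([0.4427, 0.1617], 2.708, 0.016, 618, [314.9, 238.3], 148, 27), ([0.4679, 0.1608], -0.036, 0.035, 1351, [315.1, 280.0], 232, 116)]
```

```bash

python3 -m crank '{"travel":[[-0.05,-0.04,-0.1],[-0.05,-0.04,-0.1],[-0.05,-0.04,-0.1],[-0.05,-0.04,-0.1]],"turn":[0.03,0.03,0.03,0.03]}' | grep -v ori
python3 - <<'E'
from h import *
print(tool(), go(.528,.1568,3.0716))
E
```

```text
clock: 36.58
tcp_pos: [0.4619, 0.1615, 0.0477]
wrist_force: [0.4, 0.5, -0.7]
finger_gap: 0.0123
(array([0.46185999, 0.16152025, 0.04768751]), np.float64(3.072390894359595)) (np.float64(-1.658), np.float64(-0.003), np.float64(0.0007908943595946738))
```

```bash

python3 -m crank '{"travel":[[-0.2,0,0],[-0.4,0,0],[-0.6,0,0],[-0.8,0,0],[-0.8,0,0]],"turn":[0,0,0,0,0]}' | grep -v ori
python3 -m crank '{"travel":[[-0.2,0,0],[-0.4,0,0],[-0.55,0,0],[-0.55,0,0]],"turn":[0,0,0,0]}' | grep -v ori
python3 -m crank '{"travel":[[-0.07,0,0],[-0.14,0,0],[-0.14,0,0],[-0.14,0,0]],"turn":[0,0,0,0]}' | grep -v ori
```

```text
clock: 37.0
tcp_pos: [0.4958, 0.159, 0.0471]
wrist_force: [1.5, -0.7, -0.2]
finger_gap: 0.0126
clock: 37.33
tcp_pos: [0.5171, 0.1575, 0.0471]
wrist_force: [1.1, 0.6, 1.1]
finger_gap: 0.0122
clock: 37.67
tcp_pos: [0.5209, 0.1572, 0.047]
wrist_force: [-0.2, -0.5, 2.2]
finger_gap: 0.0123
```

```bash

python3 -m crank '{"travel":[[-0.05,0,0],[-0.1,0,0],[-0.1,0,0],[-0.1,0,0]],"turn":[0,0,0,0]}' | grep -v ori
python3 -m crank '{"travel":[[-0.04,0,0],[-0.08,0,0],[-0.08,0,0],[-0.08,0,0]],"turn":[0,0,0,0]}' | grep -v ori
```

```text
clock: 38.0
tcp_pos: [0.5226, 0.1571, 0.0468]
wrist_force: [-6.3, 0.3, 6.8]
finger_gap: 0.0125
clock: 38.33
tcp_pos: [0.5225, 0.1571, 0.0465]
wrist_force: [-14.4, 1.6, 13.0]
finger_gap: 0.0123
```

```bash

python3 -m crank '{"travel":[[0,0,0],[0,0,0],[0,0,0],[0.05,0,-0.5],[0.05,0,-1.3]],"turn":[0,0,0,0,0]}' 34 | grep -v ori
python3 -m crank '{"travel":[[0.5,0,-1],[1.3,0,-1.7],[2,0,-2.2],[2,0,-2.2],[2,0,-2.2]],"turn":[0,0,0,0,0]}' | grep -v ori
python3 - <<'E'
from h import *
p,a=tool(); print(p,a)
c=read_camera("wrist"); cv2.imwrite("pics/w13.png",c["image"][:,:,::-1])
for g in gauges(c,.015): print(g[:5],go(*g[0],g[1]))
for g in gauges(c,.054): 
    if g[0][0]>.49: print("rack",g[:3])
for q,ar in blobs(mask(c,(10,110,100),(30,255,255)),30):
        w=ray(c,q.mean(0),.052)[0]
        if .53<w[0]<.58 and .02<w[1]<.28: print("bore",w.round(4))
E
```

```text
clock: 38.75
tcp_pos: [0.5232, 0.1563, 0.096]
wrist_force: [0.9, 0.2, 0.2]
finger_gap: 0.034
clock: 39.17
tcp_pos: [0.4466, 0.1628, 0.1886]
wrist_force: [0.6, -0.3, -0.0]
finger_gap: 0.0335
[0.44664943 0.16276759 0.18864338] 3.0724638478337165
([0.427, 0.1749], 2.073, 0.052, 580, [326.5, 164.4]) (np.float64(0.519), np.float64(0.272), np.float64(0.9990653486037835))
([0.5378, 0.0329], -0.122, 0.06, 613, [218.4, 258.7]) (np.float64(-2.491), np.float64(-3.077), np.float64(0.05247269501399021))
([0.5221, 0.0932], 2.728, 0.024, 161, [264.9, 244.5]) (np.float64(-1.995), np.float64(-1.6), np.float64(0.34406534860378324))
([0.5461, 0.1534], -0.068, 0.059, 513, [314.5, 259.0]) (np.float64(-2.489), np.float64(-0.057), np.float64(-0.0015273049860096144))
rack ([0.5168, 0.0494], -0.122, 0.053)
rack ([0.5031, 0.1022], 2.728, 0.021)
rack ([0.5241, 0.155], -0.068, 0.052)
bore [0.5664 0.2591 0.052 ]
```

```bash

python3 -m crank '{"travel":[[0.52,0.3,0],[0.52,0.3,0],[0.52,0.3,0],[0.52,0.3,0],[0.52,0.3,0]],"turn":[-0.12,-0.24,-0.36,-0.48,-0.6]}' 40 >/dev/null
python3 -m crank '{"travel":[[0,0,0],[0,0,0],[0,0,0],[0,0,0],[0,0,0]],"turn":[-0.12,-0.24,-0.36,-0.48,-0.6]}' >/dev/null
python3 -m crank '{"travel":[[0,0,0],[0,0,0],[0,0,0],[0,0,0],[0,0,0]],"turn":[-0.12,-0.24,-0.36,-0.48,-0.6]}' >/dev/null
python3 -m crank '{"travel":[[0,0,0],[0,0,0],[0,0,0],[0,0,0],[0,0,0]],"turn":[-0.12,-0.24,-0.33,-0.33,-0.33]}' | grep -v ori
python3 - <<'E'
from h import *
p,a=tool(); print(p,a)
c=read_camera("wrist")
for g in gauges(c,.015): print(g[:5], go(*g[0],g[1]))
E
```

```text
clock: 40.88
tcp_pos: [0.4266, 0.1756, 0.1854]
wrist_force: [-1.2, 0.6, -0.5]
finger_gap: 0.0398
[0.42658963 0.1756426  0.1854412 ] -1.0845098335498917
([0.5242, 0.0407], 3.091, 0.06, 1061, [290.4, 19.5]) (np.float64(4.125), np.float64(-0.583), np.float64(-1.0338979767723))
([0.5282, 0.1005], -0.068, 0.06, 900, [259.1, 76.0]) (np.float64(2.85), np.float64(-1.37), np.float64(-1.0164906303620933))
([0.5324, 0.161], -0.053, 0.06, 856, [232.5, 128.5]) (np.float64(1.562), np.float64(-2.17), np.float64(-1.031490630362093))
([0.4269, 0.1755], 2.071, 0.051, 511, [313.6, 184.2]) (np.float64(0.008), np.float64(-0.008), np.float64(-0.013897976772300424))h.py:29: RuntimeWarning: Mean of empty slice.
  try: return int(c["image"][p[1]-1:p[1]+2,p[0]-1:p[0]+2].mean())
  ret = ret.dtype.type(ret / rcount)
```

```bash

python3 -m crank '{"travel":[[0,0,1],[0,0,2],[0,0,3],[0,0,4],[0,0,4.4]],"turn":[-0.012,-0.012,-0.012,-0.012,-0.012]}' | grep -v ori
python3 -m crank '{"travel":[[0,0,0.1],[0,0,0.1],[0,0,0.1]],"turn":[0,0,0]}' | grep -v ori
python3 -m crank '{"travel":[[0,0,0],[0,0,0],[0,0,0],[0,0,0]],"turn":[0,0,0,0]}' 8 50| grep -v ori
python3 -m crank '{"travel":[[0,0,-0.5],[0,0,-1.3],[0,0,-2.1],[0,0,-2.8],[0,0,-2.8]],"turn":[0,0,0,0,0]}' | grep -v ori
python3 - <<'E'
from h import *
print(tool(), go(.467,.2153,3.0716))
inhand(.11)
E
```

```text
clock: 41.35
tcp_pos: [0.4228, 0.1749, 0.0061]
wrist_force: [0.1, -0.7, -0.4]
finger_gap: 0.0393
clock: 41.6
tcp_pos: [0.4271, 0.176, 0.0076]
wrist_force: [0.5, -0.2, 0.0]
finger_gap: 0.0399
clock: 41.93
tcp_pos: [0.4279, 0.1762, 0.0086]
wrist_force: [-1.7, 0.5, 5.7]
finger_gap: 0.0124
clock: 42.35
tcp_pos: [0.43, 0.1768, 0.1251]
wrist_force: [1.6, -0.5, -0.9]
finger_gap: 0.0124
(array([0.43001916, 0.1767995 , 0.12510449]), np.float64(-1.0693525816638887)) (np.float64(-0.4), np.float64(-1.273), np.float64(-0.9993599280740959))
tcp [0.43   0.1768 0.1251] -1.0694
[([0.4348, 0.1666], -2.633, 0.016, 337, [314.8, 230.9], 206, 123), ([0.4204, 0.1929], 2.07, 0.049, 1646, [315.0, 272.3], 168, 130)]
bore [0.5584 0.0975 0.052 ]
bore [0.5622 0.1524 0.052 ]
bore [0.5631 0.2057 0.052 ]
bore [0.5668 0.2595 0.052 ]
```

```bash

python3 -m crank '{"travel":[[-0.2,-0.6,0],[-0.4,-1.27,0],[-0.4,-1.27,0],[-0.4,-1.27,0],[-0.4,-1.27,0]],"turn":[0.12,0.24,0.36,0.48,0.6]}' >/dev/null
python3 -m crank '{"travel":[[0,0,0],[0,0,0],[0,0,0],[0,0,0],[0,0,0]],"turn":[0.12,0.24,0.36,0.48,0.6]}' >/dev/null
python3 -m crank '{"travel":[[0,0,0],[0,0,0],[0,0,0],[0,0,0],[0,0,0]],"turn":[0.12,0.24,0.36,0.48,0.6]}' >/dev/null
python3 -m crank '{"travel":[[0,0,0],[0,0,0],[0,0,0.7],[0,0,1.4],[0,0,1.9]],"turn":[0.12,0.24,0.342,0.342,0.342]}' | grep -v ori
python3 -m crank '{"travel":[[0,0,0],[0,0,0],[0,0,0]],"turn":[0,0,0]}' | grep -v ori
python3 - <<'E'
from h import *
print(tool(), go(.467,.2153,3.0716))
inhand(.055)
E
```

```text
clock: 44.07
tcp_pos: [0.4616, 0.2139, 0.0404]
wrist_force: [-0.3, 0.2, -1.5]
finger_gap: 0.0125
clock: 44.32
tcp_pos: [0.4632, 0.2143, 0.0434]
wrist_force: [0.6, -0.1, -1.5]
finger_gap: 0.0125
(array([0.46324971, 0.21434931, 0.04340952]), np.float64(3.071746797538758)) (np.float64(-0.092), np.float64(0.03), np.float64(0.00014679753875768142))
tcp [0.4632 0.2143 0.0434] 3.0717
[([0.4424, 0.2138], -1.629, 0.013, 343, [315.0, 230.9], 172, 122), ([0.4673, 0.2121], -0.069, 0.041, 1643, [315.0, 272.1], 239, 42)]
```

```bash

python3 -m crank '{"travel":[[0,0.03,-0.1],[0,0.03,-0.1],[0,0.03,-0.1]],"turn":[0,0,0]}' | grep -v ori
python3 -m crank '{"travel":[[-0.2,0,0],[-0.4,0,0],[-0.6,0,0],[-0.8,0,0],[-0.8,0,0]],"turn":[0,0,0,0,0]}' | grep -v ori
python3 -m crank '{"travel":[[-0.2,0,0],[-0.4,0,0],[-0.6,0,0],[-0.6,0,0]],"turn":[0,0,0,0]}' | grep -v ori
python3 -m crank '{"travel":[[-0.07,0,0],[-0.14,0,0],[-0.14,0,0],[-0.14,0,0]],"turn":[0,0,0,0]}' | grep -v ori
```

```text
clock: 44.62
tcp_pos: [0.4642, 0.2159, 0.0482]
wrist_force: [0.2, -0.5, -0.4]
finger_gap: 0.0125
clock: 45.03
tcp_pos: [0.4976, 0.2132, 0.047]
wrist_force: [1.0, 0.4, -0.7]
finger_gap: 0.0126
clock: 45.37
tcp_pos: [0.5213, 0.2115, 0.0471]
wrist_force: [0.3, -0.3, 0.8]
finger_gap: 0.0125
clock: 45.7
tcp_pos: [0.5248, 0.2112, 0.047]
wrist_force: [-0.4, -0.7, 1.0]
finger_gap: 0.0125
```

```bash

python3 -m crank '{"travel":[[-0.05,0,0],[-0.1,0,0],[-0.1,0,0],[-0.1,0,0]],"turn":[0,0,0,0]}' | grep -v ori
python3 -m crank '{"travel":[[-0.04,0,0],[-0.06,0,0],[-0.06,0,0],[-0.06,0,0]],"turn":[0,0,0,0]}' | grep -v ori
```

```text
clock: 46.03
tcp_pos: [0.5276, 0.211, 0.0469]
wrist_force: [-4.0, 0.2, 4.8]
finger_gap: 0.0121
clock: 46.37
tcp_pos: [0.5276, 0.2109, 0.0467]
wrist_force: [-9.9, 0.9, 10.1]
finger_gap: 0.0122
```

```bash

python3 -m crank '{"travel":[[0,0,0],[0,0,0],[0,0,0],[0.05,0,-0.5],[0.05,0,-1.3]],"turn":[0,0,0,0,0]}' 34 | grep -v ori
python3 -m crank '{"travel":[[0.5,-0.8,-1],[1.3,-1.6,-1.7],[2,-2,-2.7],[2,-2,-2.9],[2,-2,-2.9]],"turn":[0,0,0,0,0]}' | grep -v ori
python3 - <<'E'
from h import *
p,a=tool(); print(p,a)
c=read_camera("wrist"); cv2.imwrite("pics/w14.png",c["image"][:,:,::-1])
for g in gauges(c,.054): print(g[:5])
t=read_camera("top")
for p,a in blobs(mask(c,*RED),15): print("red",p.mean(0),a,ray(c,p.mean(0),.126)[0].round(4))
for p,a in blobs(mask(t,*RED),8): 
    if 240<p.mean(0)[0]<290: print("redt",p.mean(0),a,ray(t,p.mean(0),.126)[0].round(4))
E
```

```text
clock: 46.78
tcp_pos: [0.5263, 0.2101, 0.0958]
wrist_force: [-0.4, 1.0, -0.1]
finger_gap: 0.0339
clock: 47.2
tcp_pos: [0.4434, 0.1354, 0.2208]
wrist_force: [1.4, -0.0, 0.4]
finger_gap: 0.0341
[0.44338011 0.13535801 0.22084439] 3.070280735730099
([0.5162, 0.0485], -0.121, 0.052, 455, [249.3, 245.5])
([0.52, 0.1014], -0.081, 0.051, 431, [293.2, 246.0])
([0.5232, 0.1581], -0.117, 0.053, 476, [340.1, 245.2])
([0.5275, 0.2078], -0.018, 0.052, 466, [381.2, 245.6])
red [634.45132743 182.67256637] 113 [0.4439 0.4095 0.126 ]
red [594.63863636 210.075     ] 880 [0.467  0.3812 0.126 ]
red [ 34.85354331 337.07244094] 635 [ 0.5691 -0.1687  0.126 ]
red [314.66903915 340.28113879] 281 [0.5941 0.1223 0.126 ]
redt [261.60606061 175.57575758] 33 [0.5927 0.1248 0.126 ]
```

View pics/w14.png

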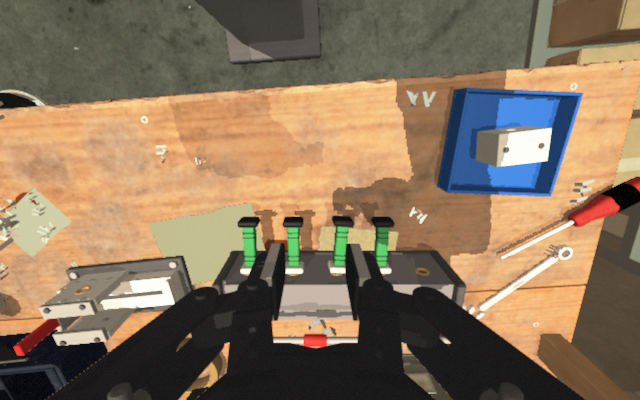

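```bash

python3 -m crank '{"travel":[[-0.9,0,0],[-1.8,0.01,0],[-2.7,0.02,0],[-3.6,0.03,0],[-4.5,0.04,0]],"turn":[0,0,0,0,0]}' 0 | grep -v ori
python3 -m crank '{"travel":[[0,0,0],[0,0,0],[0,0,0]],"turn":[0,0,0]}' 0 | grep -v ori
python3 - <<'E'
from h import *
p,a=tool(); print(p,a, go(.622,.124,3.0716))
c=read_camera("wrist"); cv2.imwrite("pics/w15.png",c["image"][:,:,::-1])
E
```

```text
clock: 47.72
tcp_pos: [0.6251, 0.1259, 0.2124]
wrist_force: [0.6, -1.1, 1.1]
finger_gap: -0.0001
clock: 47.97
tcp_pos: [0.6227, 0.1259, 0.2123]
wrist_force: [0.2, -0.2, 0.1]
finger_gap: 0.0003
[0.62271865 0.12586511 0.21232134] 3.0718904444745085 (np.float64(0.015), np.float64(-0.048), np.float64(0.00029044447450843336))
```

View pics/w15.png

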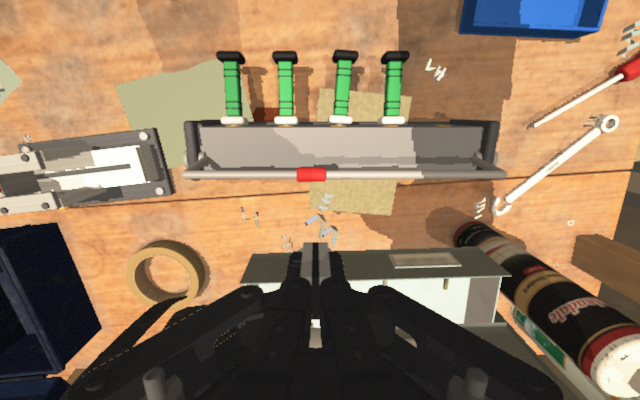

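```bash
python3 - <<'E'
from h import *
c=read_camera("wrist"); t=read_camera("top")
for z in(0,.05,.1,.113,.15,.2): print(z, ray(c,[(280,255),(480,250)],z).round(3)[:,:2].tolist(), "sleeve",ray(c,(312,174),z).round(3)[0][:2])
im=cv2.resize(t["image"][95:215,190:320,::-1],None,fx=5,fy=5,interpolation=cv2.INTER_CUBIC); cv2.imwrite("pics/t16.png",im)
E
```

```text
0 [[0.732, 0.067], [0.743, 0.346]] sleeve [0.619 0.12 ]
0.05 [[0.705, 0.076], [0.715, 0.316]] sleeve [0.609 0.121]
0.1 [[0.679, 0.085], [0.687, 0.285]] sleeve [0.599 0.123]
0.113 [[0.672, 0.087], [0.68, 0.277]] sleeve [0.596 0.123]
0.15 [[0.653, 0.093], [0.66, 0.255]] sleeve [0.588 0.124]
0.2 [[0.627, 0.102], [0.632, 0.224]] sleeve [0.578 0.125]
```

View pics/t16.png

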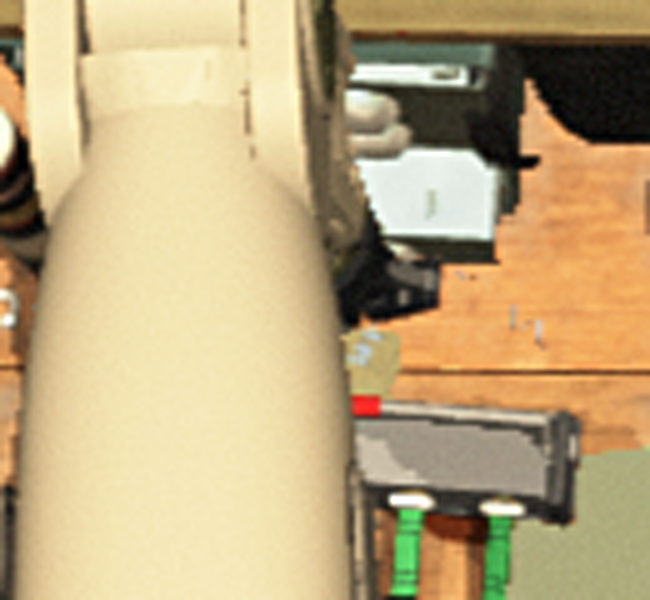

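```bash

python3 -m crank '{"travel":[[0,-0.05,0.7],[0,-0.05,1.4],[0,-0.05,2],[0,-0.05,2.4],[0,-0.05,2.4]],"turn":[0,0,0,0,0]}' 0 | grep -v ori
python3 -m crank '{"travel":[[0.2,0,0],[0.4,0,0],[0.6,0,0],[0.7,0,0],[0.8,0,0]],"turn":[0,0,0,0,0]}' 0 | grep -v ori
python3 - <<'E'
from h import *
c=read_camera("wrist"); cv2.imwrite("pics/w17.png",c["image"][:,:,::-1])
for p,a in blobs(mask(c,*RED),15): print("red",p.mean(0).round(),a,[ray(c,p.mean(0),z)[0].round(3).tolist() for z in(.083,.126)])
E
```

```text
clock: 48.53
tcp_pos: [0.6196, 0.1238, 0.1157]
wrist_force: [-0.6, 0.5, -0.1]
finger_gap: -0.0003
clock: 48.95
tcp_pos: [0.5909, 0.1262, 0.1204]
wrist_force: [0.9, 0.5, 0.1]
finger_gap: -0.0001
red [312. 233.] 989 [[0.593, 0.122, 0.083], [0.574, 0.124, 0.126]]
red [503. 290.] 187 [[0.649, 0.26, 0.083], [0.616, 0.229, 0.126]]
red [550. 337.] 67 [[0.695, 0.303, 0.083], [0.652, 0.262, 0.126]]
red [626. 387.] 267 [[0.752, 0.376, 0.083], [0.695, 0.317, 0.126]]
```

```bash

python3 -m crank '{"travel":[[0.2,0,0],[0.3,0,0],[0.3,0,0],[0.3,0,0],[0.3,0,0]],"turn":[0,0,0,0,0]}' 0 | grep -v ori
python3 -m crank '{"travel":[[0,0,-0.5],[0,0,-1],[0,0,-1]],"turn":[0,0,0]}' 0 | grep -v ori
python3 - <<'E'
from h import *
c=read_camera("wrist"); cv2.imwrite("pics/w18.png",c["image"][:,:,::-1])
print(tool())
for p,a in blobs(mask(c,*RED),50): print("red",p.mean(0).round(),a,[ray(c,p.mean(0),z)[0].round(3).tolist() for z in(.083,.126)])
E
```

```text
clock: 49.42
tcp_pos: [0.5792, 0.1267, 0.1188]
wrist_force: [0.4, 0.5, 0.5]
finger_gap: -0.0002
clock: 49.67
tcp_pos: [0.5815, 0.1269, 0.1625]
wrist_force: [1.1, 0.5, 1.2]
finger_gap: -0.0003
(array([0.58105823, 0.12685344, 0.16093001]), np.float64(3.071649102714561))
red [313. 180.] 543 [[0.556, 0.125, 0.083], [0.546, 0.126, 0.126]]
red [479. 275.] 122 [[0.654, 0.268, 0.083], [0.625, 0.241, 0.126]]
red [568. 346.] 177 [[0.742, 0.365, 0.083], [0.695, 0.319, 0.126]]
```

```bash

python3 -m crank '{"travel":[[0,0,-0.5],[0,0,-0.5],[0,0,-0.5],[0,0,-0.5],[0,0,-0.5]],"turn":[0,0,0,0,0]}' 0 | grep -v ori
python3 - <<'E'
from h import *
c=read_camera("wrist"); cv2.imwrite("pics/w19.png",c["image"][:,:,::-1])
print(tool())
for p,a in blobs(mask(c,*RED),50)[:1]: print("red",p.mean(0).round(),a,[ray(c,p.mean(0),z)[0].round(3).tolist() for z in(.083,.11,.126)])
E
python3 -m crank '{"travel":[[0,0,0],[0,0,0],[0,0,0],[0,0,0],[0,0,0]],"turn":[0,0,0,0,0]}' 0 | grep -v ori
python3 - <<'E'
from h import *
c=read_camera("wrist"); t=read_camera("scene")
for p,a in blobs(mask(c,*RED),50)[:1]: print("red",p.mean(0).round(),a,[ray(c,p.mean(0),z)[0].round(3).tolist() for z in(.083,.11,.126)])
for p,a in blobs(mask(t,*RED),5):
    if 240<p.mean(0)[0]<330 and 140<p.mean(0)[1]<230: print("scene",p.mean(0),a, tri([(c,blobs(mask(c,*RED),50)[0][0].mean(0)),(t,p.mean(0))]))
E
```

```text
clock: 50.13
tcp_pos: [0.5786, 0.1267, 0.1775]
wrist_force: [-0.2, 0.3, 0.0]
finger_gap: 0.0003
(array([0.57851433, 0.12671922, 0.17754824]), np.float64(3.0717471984597244))
red [313. 164.] 421 [[0.543, 0.126, 0.083], [0.538, 0.126, 0.11], [0.535, 0.126, 0.126]]
clock: 50.6
tcp_pos: [0.5791, 0.1268, 0.1788]
wrist_force: [0.3, 0.9, -0.6]
finger_gap: -0.0
red [313. 160.] 393 [[0.54, 0.126, 0.083], [0.536, 0.126, 0.11], [0.533, 0.127, 0.126]]
scene [244.22222222 144.44444444] 9 [0.49069423 0.16461465 0.21816257]
scene [269.51612903 184.22580645] 31 [0.53824497 0.12902903 0.08250496]
```

```bash

python3 -m crank '{"travel":[[1.02,-0.07,0],[1.02,-0.07,0.7],[1.02,-0.07,1.4],[1.02,-0.07,2.0],[1.02,-0.07,2.0]],"turn":[0,0,0,0,0]}' 0 | grep -v ori
python3 -m crank '{"travel":[[0,0,0],[0,0,0],[0,0,0.1],[0,0,0.1]],"turn":[0,0,0,0]}' 0 | grep -v ori
python3 -m crank '{"travel":[[0,0,0.1],[0,0,0.2],[0,0,0.3],[0,0,0.3]],"turn":[0,0,0,0]}' 0 | grep -v ori
```

```text
clock: 51.12
tcp_pos: [0.5346, 0.1265, 0.0945]
wrist_force: [-1.0, -0.3, -1.3]
finger_gap: 0.0001
clock: 51.45
tcp_pos: [0.5393, 0.1269, 0.0959]
wrist_force: [-0.3, -0.1, -1.1]
finger_gap: 0.0004
clock: 51.78
tcp_pos: [0.5379, 0.1268, 0.0822]
wrist_force: [0.1, 1.1, 1.0]
finger_gap: -0.0
```

```bash

python3 -m crank '{"travel":[[0,0,0.07],[0,0,0.13],[0,0,0.13]],"turn":[0,0,0]}' 0 | grep -v ori
python3 -m crank '{"travel":[[0,0,0.07],[0,0,0.13],[0,0,0.13]],"turn":[0,0,0]}' 0 | grep -v ori
python3 -m crank '{"travel":[[0,0,0.05],[0,0,0.05]],"turn":[0,0]}' 0 | grep -v ori
```

```text
clock: 52.03
tcp_pos: [0.5379, 0.1268, 0.077]
wrist_force: [-0.8, 0.3, -0.2]
finger_gap: 0.0004
clock: 52.28
tcp_pos: [0.5378, 0.1268, 0.0718]
wrist_force: [-0.2, -0.2, 0.3]
finger_gap: 0.0002
clock: 52.45
tcp_pos: [0.5383, 0.1268, 0.0706]
wrist_force: [-0.7, -0.4, 1.8]
finger_gap: 0.0002
```

```bash

python3 -m crank '{"travel":[[0,0,0.05],[0,0,0.05],[0,0,0.05]],"turn":[0,0,0]}' 0 | grep -v ori
python3 -m crank '{"travel":[[0,0,0.05],[0,0,0.05],[0,0,0.05]],"turn":[0,0,0]}' 0 | grep -v ori
```

```text
clock: 52.7
tcp_pos: [0.5384, 0.1269, 0.0701]
wrist_force: [-3.6, -0.6, 12.4]
finger_gap: -0.0003
clock: 52.95
tcp_pos: [0.5385, 0.1269, 0.0698]
wrist_force: [-8.1, -1.3, 23.6]
finger_gap: -0.0002
```

```bash

python3 -m crank '{"travel":[[0,0,-0.3],[0,0,-1],[0.3,0,-2],[0.8,0,-3],[1.6,0,-3.8]],"turn":[0,0,0,0,0]}' 0 | grep -v ori
python3 -m crank '{"travel":[[0.4,0.5,0],[0.4,0.5,0],[0.4,0.5,0],[0.4,0.5,0],[0.4,0.5,0]],"turn":[0,0,0,0,0]}' 0 | grep -v ori
python3 - <<'E'
from h import *
c=read_camera("wrist"); t=read_camera("scene"); print(tool())
cv2.imwrite("pics/w20.png",c["image"][:,:,::-1])
R=[p for p,a in blobs(mask(c,*RED),40)]
for p in R: print("red",p.mean(0).round(),len(p),ray(c,p.mean(0),.0645)[0].round(3))
w=min(R,key=lambda p:np.hypot(*(ray(c,p.mean(0),.065)[0][:2]-[.54,.125])))
for p,a in blobs(mask(t,*RED),5):
    if 240<p.mean(0)[0]<330 and 140<p.mean(0)[1]<230: print("scene",p.mean(0),a, tri([(c,w.mean(0)),(t,p.mean(0))]).round(4))
for g in gauges(c,.054): print(g[:4])
q=read_camera("top")
for n,r in(("red",RED),("blue",BLUE)):
    for p,a in blobs(mask(q,*r),8):
        m=p.mean(0)
        if 400<m[0]<450 and 160<m[1]<240: print(n,m.round(1),a)
im=c["image"][:,:,::-1]; cv2.imwrite("pics/v16.png",im)
E
```

```text
clock: 53.37
tcp_pos: [0.4806, 0.1308, 0.2161]
wrist_force: [1.0, 0.3, 2.1]
finger_gap: 0.0001
clock: 53.78
tcp_pos: [0.4646, 0.1517, 0.2128]
wrist_force: [-0.1, -0.0, -0.4]
finger_gap: 0.0001
(array([0.46458784, 0.15156593, 0.21271534]), np.float64(3.070983472282117))
red [634. 170.] 140 [0.468 0.482 0.064]
red [592. 199.] 938 [0.496 0.446 0.064]
red [ 14. 324.] 467 [ 0.613 -0.238  0.064]
scene [270.29411765 188.58823529] 34 [0.4068 0.1129 0.1962]
([0.5146, 0.0494], -0.108, 0.047, 502)
([0.5182, 0.1018], -0.084, 0.047, 448)
([0.5196, 0.1587], -0.065, 0.044, 346)
([0.5256, 0.2079], -0.055, 0.047, 467)
red [422.4 221.3] 241
blue [433.1 175.8] 46
```

```bash

python3 -m crank '{"travel":[[1,0.5,0],[1.8,1,-0.5],[1.8,1.5,-1],[1.8,1.5,-1],[1.8,1.5,-1]],"turn":[0,0,0,0,0]}' 0 | grep -v ori
python3 - <<'E'
from h import *
c=read_camera("wrist"); t=read_camera("scene"); print(tool())
print("pred scene", [px(t,X).round(1).tolist() for X in([.5425,.127,.0645],[.538,.129,.0825],[.5425,.128,.083])])
R=[p for p,a in blobs(mask(c,*RED),20)]
for p in R: print("red",p.mean(0).round(),len(p),ray(c,p.mean(0),.0645)[0].round(3))
w=min(R,key=lambda p:np.hypot(*(ray(c,p.mean(0),.065)[0][:2]-[.54,.125])))
for p,a in blobs(mask(t,*RED),5):
    if 260<p.mean(0)[0]<330 and 140<p.mean(0)[1]<230: print("scene",p.mean(0),a, tri([(c,w.mean(0)),(t,p.mean(0))]).round(4))
q=read_camera("top")
g=cv2.absdiff(cv2.imread("pics/top0.png")[:,:,::-1].copy(),q["image"]).max(2)
print("torch/tin/bottle change px", (g[165:235,408:470]>40).sum())
for z in(.054,): 
  for b in gauges(c,z): print(b[:4])
b=[p for p,a in blobs(mask(c,*BLUE),1500)]
for p in b:
    r=ray(c,p,.03); print("tray",r.min(0).round(3),r.max(0).round(3))
E
```

```text
clock: 54.35
tcp_pos: [0.3975, 0.2178, 0.2544]
wrist_force: [-0.2, -0.2, -0.1]
finger_gap: -0.0001
(array([0.39696619, 0.21652764, 0.2529267 ]), np.float64(3.0715471109518333))
pred scene [[271.4, 189.3], [269.9, 184.2], [271.0, 183.6]]
red [548. 217.] 306 [0.465 0.505 0.064]
red [508. 237.] 605 [0.49  0.459 0.064]
red [259. 286.] 77 [0.541 0.13  0.064]
red [ 14. 346.] 413 [ 0.619 -0.245  0.064]
scene [270.29411765 188.58823529] 34 [0.5401 0.1295 0.0669]
torch/tin/bottle change px 1
([0.5151, 0.05], -0.125, 0.049, 384)
([0.5187, 0.1029], -0.099, 0.049, 348)
([0.5221, 0.1586], -0.161, 0.051, 301)
tray [0.352 0.289 0.03 ] [0.483 0.433 0.03 ]
```

```bash
python3 -c "
from workcell import *
print(hand_in())"
```

```text
the job is handed in; nothing more can be done
None
```

The station is cleared down and I handed the job in at about 54 s of the 210 s allowed. `hand_in()` gives no verdict.

**What I did, in order:**
- I drew the green-handled gauge out of the nest and laid it on the bench.
- I pushed the ejector slide to its stop, which read 21 N, and the block came out onto the landing.
- I stood the block upright in the blue tray.
- I put all four gauges (the nest one and the three found on the bench) into rack bores 0 to 3. I pushed each one until its collar pressed on the face with about 10–14 N.
- I swept the keeper bar over and pressed it down until it met a hard stop.

**Last checks:**
- **Keeper:** the sleeve triangulated at z ≈ 67 mm, against 64.5 mm expected when shut and about 83 mm when resting on the ball. The fingers also stopped at 70 mm, which is the shut height.
- **Gauges:** after the keeper was shut, all four handles measured within about 5 mm of their home positions. That view was partly hidden by the bar and is too coarse to prove the 2 mm limit, so I rely on the contact forces and the keeper closing.
- **Block:** it was upright in the tray in the last pictures I viewed, and I did not go near it afterwards.
- **Torch, tin and bottle:** the top image there was unchanged from the start, with 1 pixel differing.

**Checks that disagreed or failed:**
- The wrist camera read about 2 mm to one side of the arm's own position, so I corrected for it when inserting the gauges.
- In the very last view the gripper hid the fourth gauge. It had been seen in its bore in the view just before.
- The viewer's 16-picture limit was reached before I could look at the shut keeper, so that check rests on measurements alone.

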